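# Inspect the blue dish at the camera and load it into the nest

## Robot

A 6-joint arm with a two-finger parallel gripper is mounted at the origin on the work surface. World frame = base frame: x ahead of the robot, y to its left, z up, the work surface at z = 0. Lengths are in m, angles in rad, forces in N, time in s.
With the tool pointing down it reaches from about 0.3 to 0.875 m from the base axis. Payload 6.4 kg.
Tool frame: the origin (TCP) lies midway between the tips of the shut fingers; the grasp point (between the pads) lies 19 mm behind it (ctrl.grip_point_offset is the distance from the TCP to the grasp point, in m); x points along the fingers, y is the direction in which the jaws open and shut, and the axes are right-handed (so a half turn about x gives the same grasp; the last joint's range is limited). The gripper opens to 85 mm and grips with 20 to 120 N. Pads are 22 mm wide; open, the fingers measure 114 mm over their backs; the gripper's body (76 mm by 85 mm) begins 54 mm behind the grasp point. The pads swing forward as they close: fully open they stand 13 mm farther back than shut.
Start: joints at [1.04, 0.181, 1.607, -0, 1.354, -0.206], TCP at [0.183, 0.545, 0.231] pointing down, gripper open.
Joint ranges: [-2.99, 2.99], [-0.89, 2.07], [0.3, 2.58], [-1.14, 4.28], [0, 2.63], [-3.12, 3.12]. Speed limits (rad/s): [2.57, 2.57, 3.01, 3.14, 3.14, 3.14].

## Interface

Orientations are given as a unit quaternion [w, x, y, z].
In Python, from bench import ctrl gives the robot as it stands.
- The arm moves only by the tool apply_moves, never from a script. Its argument "deltas" is a list of rows, each an object with "delta_pos": the shift along the tool's x, y, z in units of 25 mm (1.0 is 25 mm), a list of three; "roll": the turn about the tool's x in units of 6 degrees (1.0 is 6 degrees). In form: [{"delta_pos": [dx, dy, dz], "roll": roll}, ...]. A call has 1 to 12 rows; each row is the pose to reach, as a shift and turn from the pose commanded when the call began, along the tool's axes at that moment; what a row does not reach only later rows make up. A row lasts 1/10 s, in which the tool goes at most 50 mm and 8.59 degrees, less where a joint would pass 70% of its speed; a pose out of reach is approached as far as the arm can. A call with a gripper value outside its range is refused whole. "hand" is the gripper command: -1 is shut, 1 is fully open, values between are in proportion, set as the call begins (left out, the last holds). The fingers move at their own pace and stop on an object; the grip force is fixed at half the most. Time passes only in rows, so rows that repeat a pose let the fingers close. It gives the time, the measured TCP pose, the force and the opening at its end, in the units of the state.
- ctrl.get_obs(): the state, without advancing time (a new reading comes with each control period).
- ctrl.camera(name): name is "scene" or "top" or "wrist"; returns (picture, depth): 480x640x3 uint8, red, green, blue; 480x640 float32, m along the optical axis (not along the pixel's ray), 0 where there is no reading.
- ctrl.camera_info(name): a dict with "vfov" (degrees; the focal length in pixels is half the picture's height over the tangent of half this angle, whatever the lens; pixels are square), "cx", "cy" (the principal point, pixels), "world_to_cam" (4x4, takes a point from world to camera coordinates). Camera axes: x right, y up, looking along -z (the intrinsics and any distortion apply to the point x, -y, -z); pixel columns grow to the right and rows downward; lengths in m; the calibration is good to about 2 mm. A picture is of the moment at which its call begins: read the wrist's pose just before it. camera_info takes no time and is no camera call; for the wrist camera it gives the pose at the moment of the call.
- ctrl.hand_in(): hands the job in, once; it reports no verdict.
Trained networks look in the newest picture that a camera, given by its name, has taken for a name from the list of things; names that differ only in an ending like _2 or _b are one class to them, and where a whole thing is asked for, a point or a joint stands for the part that bears it (a point fixed in the world has none). Each returns a list of dicts, best first, with "p" (0 to 1); they miss things now and then, are a little off and sometimes report something else, mostly with a low value. They report only what shows in the picture. A call takes as long as a camera call.
- ctrl.search_frame(camera, query): "at" ([column, row] in pixels, amid what is visible of it).
- ctrl.silhouettes(camera, query): "mask" (480x640 bool, what is visible of it) and "at" ([column, row] in pixels, amid what is visible of it).
The state is a dict: "time_s": time; "q": joint angles; "dq": joint speeds; "joint_efforts": joint torques, N m; "eef_pos": TCP position; "eef_rot": TCP orientation; "wrist_force": force on the tool from outside, world axes, zero at the start; "torque": the same for the moment, N m; "opening": opening from 0.0 (shut) to 1.0 (fully open).
Only numpy, scipy, OpenCV 4.12 (cv2) and the standard library are available. Lean on these libraries where they do the work, as an engineer would, in place of code of your own. Each camera call takes 0.05 s, during which the arm holds its last target.

## Task

Take the blue closed dish out of the rack and hold it still and upright at the inspection camera, centred between the two red pointers with its window facing the lens, for two seconds. Then set it on the slanted rest, leaning window up against the board, and let go; take it again another way so that you can lay it flat, window up, in the aluminium nest and press it down, bed and all, until it is flush with the rim. Do not drop it, leave the other two dishes in their slots and do not disturb the bottle.

Things in the scene. Friction and masses are not known exactly. Their poses are not given: they have to be found in the camera images.
- dish_blue: blue closed flat dish, 14 mm thick (x), 60 mm wide (y), 100 mm tall (z), about 120 g; starts upright in a rack slot. Origin: centre of its bottom edge; z runs up to the top edge, +x is the normal of the window face (white panel with rows of dark pins, steel strip near the top); the -x face has a black panel
- dish_blue_center (a point): middle of the blue dish, 50 mm above its origin along its z
- dish_white: white dish of the same shape in another slot (leave alone); origin at the centre of its bottom
- dish_grey: grey dish of the same shape in another slot (leave alone); origin at the centre of its bottom
- rack: black rack, 186 (x) x 84 (y) x 40 mm high, fixed; three slots 60 mm apart along its x, each 17 mm wide (x) and 64 mm long (y); slot floor at height 10 mm, walls up to 40 mm, so that the upper 70 mm of a dish stands free. Origin: centre of the underside. Its +x side is where the windows face
- station: inspection station, fixed: blue base 6 mm thick, x -15 to 170, 170 mm wide; two 10 mm posts at y = +-76 mm, 166 mm high, each with an inward red-tipped pointer at height 160 mm, tip at y = +-50 mm; camera head at +x (from x 102 mm, top at 190 mm) looking to -x. Origin: on the table below the viewing point; +x points to the camera
- view (a point): viewing point midway between the red pointer tips, 160 mm above the table; the middle of the dish belongs here, dish z up, dish x along the station's +x
- rest: slanted blue rest, fixed: base 120 x 90 x 8 mm; board 40 mm wide (y), 66 mm long, leaning back 30 deg from upright, its face looking to +x and up; at its foot a ledge 60 mm wide with a yellow lip 8 mm high, 18 mm in front of the board's face. The ledge's inner corner lies at x 30, z 35 mm. Origin: centre of the underside
- rest_seat (a point): where the middle of the dish comes when it leans fully on board and ledge: 50 mm up the slope from the inner corner and 7 mm off the board
- nest: aluminium nest, fixed: 135 (x) x 95 (y) x 28 mm high; recess 103 mm along x by 63 mm along y for the dish lying flat; rim at height 28 mm; along both long sides the walls are cut away over the middle 62 mm down to height 6 mm, for the fingers. Origin: centre of the underside
- nest_seat (a point): where the middle of the dish comes when it lies flush in the nest: 21 mm above the table on the nest's axis
- bed (a joint): stiff orange bed (94 x 50 mm) inside the nest, slides down; 0 = raised (its top at height 22 mm above the table), 0.008 m = fully down (top at 14 mm, the dish then flush). Stays where it is left; needs about 7 N to move
- bottle: small amber bottle with a white cap, 38 mm diameter, 75 mm high (do not disturb); origin at the centre of its bottom
- lens (a point): centre of the inspection camera's lens, 100 mm from the viewing point along the station's +x

How it is judged:
On the way, in this order (a step that is already met when the one before it is completed fails the run):
1. the blue dish is held still and upright at the viewing point, its window facing the lens (middle within 20 mm of the point, within 0.2 rad of upright and of facing the camera) (distance between dish_blue_center and view below 0.02 m and angle between dish_blue's own z axis and vertical below 0.2 rad and angle between the x axis of dish_blue and the x axis of station, either way round below 0.2 rad and x of lens in the frame of dish_blue above 0.05 m and linear speed of dish_blue below 0.03 m/s and contact force between the fingers and dish_blue above 1 N), for 1.5 s.
2. the blue dish leans on the slanted rest, window up, let go (middle within 20 mm of the seat, its face within 0.2 rad of the board's slope) (distance between dish_blue_center and rest_seat below 0.02 m and angle between dish_blue's own x axis and vertical between 0.847 and 1.247 rad and contact force between dish_blue and rest above 0.2 N and contact force between the fingers and dish_blue below 0.1 N and linear speed of dish_blue below 0.02 m/s), for 0.2 s.
At the end, for the whole second after the job is handed in: The blue dish lies in the nest, window up and level (0.06 rad), its middle within 6 mm of the seat, the bed pressed down at least 6.5 of its 8 mm and the dish's middle at most 23 mm above the table (flush to about 2 mm); released and at rest (value of joint bed above 0.0065 m and horizontal distance between dish_blue_center and nest_seat below 0.006 m and height (world z) of dish_blue_center below 0.023 m and angle between dish_blue's own x axis and vertical below 0.06 rad and angle between the z axis of dish_blue and the x axis of nest, either way round below 0.08 rad and linear speed of dish_blue below 0.02 m/s and contact force between the fingers and dish_blue below 0.1 N); the robot touches nothing.
It fails at once if the blue dish is dropped or thrown (over 0.6 m/s while not held) (linear speed of dish_blue above 0.6 m/s and contact force between the fingers and dish_blue below 0.1 N).
It fails at once if the white or the grey dish is moved more than 20 mm (distance of any of dish_white, dish_grey from where it was at the start of the episode above 0.02 m).
It fails at once if the bottle is moved more than 25 mm or knocked over (distance of bottle from where it was at the start of the episode above 0.025 m or angle between bottle's own z axis and vertical above 0.5 rad).
It also fails if it takes over 67 s, if anything falls off the work surface, if the arm or the gripper's body presses on something with over 40 N, if the wrist force passes 120 N, or if a joint passes its speed limit or range.

## Working session

There is one attempt and no reset: what is moved stays moved. The work goes in short steps, Python scripts to look and compute and a tool call to move; the robot and the scene stay as the last step left them, time stands still between calls to the robot, and variables do not carry over. Pictures are saved under pics/ and viewed, and the job is handed in when it is done.

Besides the shell and the picture viewer there is one more tool, called after "Call:" by a JSON object that holds its "api" and its "payload". apply_moves: Moves the arm, as the interface text tells. Its arguments: {"type":"object","properties":{"deltas":{"type":"array","items":{"type":"object","properties":{"delta_pos":{"type":"array","items":{"type":"number"}},"roll":{"type":"number"}}}},"hand":{"type":"number"}},"required":["deltas"]}

```bash
ls; mkdir -p pics; python3 - <<'E'
from bench import ctrl
import cv2,numpy as np
o=ctrl.get_obs(); print(o)
for n in ("scene","top"):
    im,d=ctrl.camera(n); cv2.imwrite(f"pics/{n}0.png",im[:,:,::-1]); np.savez(f"{n}0.npz",im=im,d=d)
    print(n,ctrl.camera_info(n))
print(ctrl.camera_info("wrist"))
E
```

```text
pics
{'time_s': 0.0, 'q': array([ 1.03968968e+00,  1.81553841e-01,  1.60800832e+00,  4.58699341e-06,
        1.35378354e+00, -2.06301355e-01]), 'dq': array([ 0.00197358, -0.00037594,  0.00086361, -0.00022514,  0.00095618,
       -0.00080616]), 'joint_efforts': array([-1.06871481e-03, -4.44862533e+01, -3.51343024e+01, -4.67081827e-04,
        9.14018165e-03, -5.00307294e-05]), 'eef_pos': array([0.18319546, 0.54445764, 0.2303768 ]), 'eef_rot': array([ 0.69757724,  0.11375461,  0.69802695, -0.11490976]), 'wrist_force': array([-0.08073834, -0.26238662,  0.7567215 ]), 'torque': array([-0.03610462,  0.02248747,  0.01671576]), 'opening': 1.0026130711421621}
scene {'vfov': 57.624922292997496, 'cx': 325.771222573273, 'cy': 242.45194601001523, 'world_to_cam': array([[ 0.63599272,  0.77167803,  0.00512547, -0.36382836],
       [-0.66250282,  0.54258387,  0.51642305,  0.35888461],
       [ 0.39573132, -0.33183694,  0.85631826, -1.09997095],
       [ 0.        ,  0.        ,  0.        ,  1.        ]])}
top {'vfov': 57.9627746255745, 'cx': 324.3491411616311, 'cy': 240.45331689101772, 'world_to_cam': array([[-0.02883566, -0.99939228, -0.01958529, -0.00439304],
       [ 0.98487061, -0.03175518,  0.17035693, -0.59618901],
       [-0.17087533, -0.01437662,  0.98518777, -0.85398433],
       [ 0.        ,  0.        ,  0.        ,  1.        ]])}
{'vfov': 61.20679496476916, 'cx': 317.44324702643945, 'cy': 243.14009927310082, 'world_to_cam': array([[ 0.31822703,  0.94801268, -0.00187621, -0.5734938 ],
       [-0.90361387,  0.30272356, -0.30305183,  0.0398622 ],
       [-0.28672901,  0.09813465,  0.95297223, -0.38053896],
       [ 0.        ,  0.        ,  0.        ,  1.        ]])}
```

View pics/scene0.png

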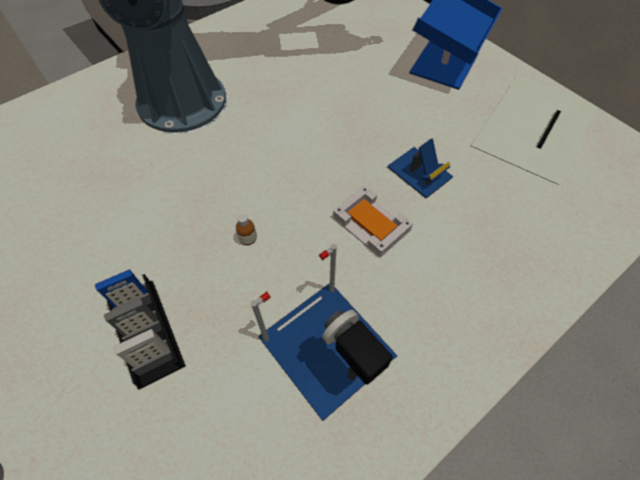

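View pics/top0.png

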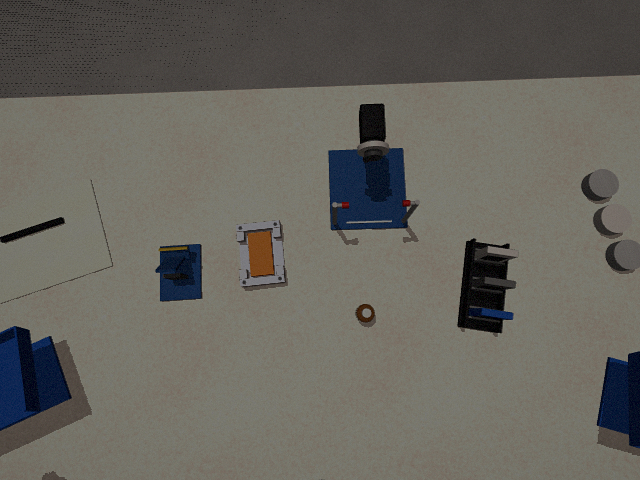

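```bash
cat > h.py <<'E'
from bench import ctrl
import cv2,numpy as np
from scipy.spatial.transform import Rotation as R
def K(info):
    f=240/np.tan(np.radians(info['vfov'])/2); return f,info['cx'],info['cy']
def cloud(d,info):
    f,cx,cy=K(info); v,u=np.mgrid[0:480,0:640]
    P=np.stack([(u-cx)/f*d,-(v-cy)/f*d,-d],-1); W=info['world_to_cam']; Rm=W[:3,:3];t=W[:3,3]
    return (P-t)@Rm   # R^T(P-t)
def proj(p,info):
    f,cx,cy=K(info); W=info['world_to_cam']; c=np.asarray(p)@W[:3,:3].T+W[:3,3]
    return np.stack([cx+f*c[...,0]/-c[...,2],cy-f*c[...,1]/-c[...,2]],-1)
E
python3 - <<'E'
from h import *
for n in ("top","scene"):
    im,d=ctrl.camera(n); info=ctrl.camera_info(n); C=cloud(d,info)
    print(n,"table z", np.median(C[400:440,250:400,2]) if n=="top" else np.median(C[150:200,20:80,2]))
    out={}
    for q in ["dish_blue","dish_white","dish_grey","rack","station","rest","nest","bottle"]:
        r=ctrl.silhouettes(n,q)
        if not r: print(q,"none"); continue
        r=r[0]; m=r['mask']&(d>0); P=C[m]; out[q]=m
        print(q,round(r['p'],2),np.round(r['at']),m.sum(),"med",np.round(np.median(P,0),3),"lo",np.round(np.percentile(P,2,axis=0),3),"hi",np.round(np.percentile(P,98,axis=0),3))
    np.savez(f"m_{n}.npz",im=im,d=d,C=C,**out)
E
```

```text
top table z 0.0002906449096897214
dish_blue 0.82 [492. 314.] 448 med [ 0.435 -0.339  0.108] lo [ 0.422 -0.407  0.   ] hi [ 0.447 -0.314  0.112]
dish_white 0.74 [498. 253.] 489 med [ 0.551 -0.36   0.101] lo [ 0.542 -0.392  0.037] hi [ 0.563 -0.336  0.113]
dish_grey 0.93 [494. 280.] 440 med [ 0.493 -0.348  0.107] lo [ 0.483 -0.381  0.036] hi [ 0.505 -0.325  0.113]
rack 0.63 [481. 290.] 2677 med [ 0.48  -0.346  0.013] lo [ 0.404 -0.397  0.007] hi [ 0.583 -0.303  0.042]
station 0.62 [372. 179.] 7221 med [ 0.732 -0.121  0.007] lo [ 0.632 -0.201  0.003] hi [ 0.816 -0.041  0.185]
rest 0.91 [182. 272.] 2406 med [0.541 0.286 0.009] lo [0.486 0.25  0.001] hi [0.603 0.338 0.09 ]
nest 0.74 [260. 252.] 2837 med [0.578 0.115 0.021] lo [0.511 0.069 0.004] hi [0.643 0.163 0.031]
bottle 0.5 [361. 309.] 273 med [ 0.444 -0.099  0.053] lo [ 0.428 -0.117  0.035] hi [ 0.461 -0.084  0.078]
scene table z -0.0004124120305449686
dish_blue 0.6 [122. 288.] 1158 med [ 0.442 -0.345  0.086] lo [ 0.428 -0.374  0.04 ] hi [ 0.448 -0.315  0.111]
dish_white 0.76 [141. 347.] 1140 med [ 0.56  -0.366  0.09 ] lo [ 0.547 -0.395  0.041] hi [ 0.566 -0.338  0.111]
dish_grey 0.55 [129. 315.] 1162 med [ 0.501 -0.356  0.087] lo [ 0.487 -0.384  0.04 ] hi [ 0.507 -0.326  0.111]
rack 0.91 [158. 357.] 2468 med [ 0.558 -0.344  0.024] lo [ 0.424 -0.405  0.005] hi [ 0.591 -0.304  0.042]
station none
rest 0.76 [424. 171.] 2093 med [0.555 0.283 0.009] lo [0.488 0.249 0.001] hi [0.604 0.334 0.088]
nest 0.89 [369. 223.] 2922 med [0.582 0.11  0.02 ] lo [0.516 0.066 0.002] hi [0.647 0.163 0.029]
bottle 0.63 [247. 231.] 496 med [ 0.455 -0.106  0.046] lo [ 0.437 -0.121  0.004] hi [ 0.464 -0.088  0.075]
```

```bash
python3 - <<'E'
from h import *
T=np.load("m_top.npz");S=np.load("m_scene.npz")
def rect(P,name):
    r=cv2.minAreaRect((P[:,:2]*1000).astype(np.float32)); b=cv2.boxPoints(r)
    print(name,len(P),"c",np.round(r[0],1),"sz",np.round(r[1],1),"ang",round(r[2],1))
def clean(P):
    # remove lonely
    from scipy.spatial import cKDTree
    t=cKDTree(P[:,:2]); n=np.array([len(a) for a in t.query_ball_point(P[:,:2],0.006)]); return P[n>4]
for nm,D in (("top",T),("scene",S)):
    C=D['C']
    for q,lo,hi in [("dish_blue",.1,.12),("dish_grey",.1,.12),("dish_white",.1,.12),("rack",.036,.045),("rest",.004,.012),("nest",.024,.034)]:
        P=C[D[q]]; P=P[(P[:,2]>lo)&(P[:,2]<hi)]
        rect(clean(P),nm+" "+q+" "+str(lo))
    # station base: geometric, z 3-9mm in region
    P=C.reshape(-1,3); 
    k=(P[:,0]>.6)&(P[:,0]<.86)&(P[:,1]>-.24)&(P[:,1]<0)
    kb=k&(P[:,2]>.0035)&(P[:,2]<.0085); rect(clean(P[kb]),nm+" station base")
    im=D['im'].reshape(-1,3).astype(int)
    red=k&(im[:,0]>130)&(im[:,1]<60)&(im[:,2]<60)
    Q=P[red]; 
    for s in (Q[:,1]>-.12,Q[:,1]<=-.12):
        if s.sum(): print(" red",s.sum(),np.round(np.median(Q[s],0),3),Q[s][:,1].min().round(3),Q[s][:,1].max().round(3),Q[s][:,2].max().round(3))
    # rest lip yellow
    k=(P[:,0]>.46)&(P[:,0]<.64)&(P[:,1]>.22)&(P[:,1]<.36)
    y=k&(im[:,0]>100)&(im[:,2]<60)&(im[:,1]>70); Q=P[y]
    if len(Q): rect(Q,nm+" lip"); print(np.round(np.percentile(Q,[5,50,95],axis=0),3))
    # board: points z 45..88
    Q=P[k&(P[:,2]>.05)&(P[:,2]<.1)&~y]
    print(" board",len(Q),np.round(np.percentile(Q,[2,50,98],axis=0),3))
    o=P[(P[:,0]>.5)&(P[:,0]<.66)&(P[:,1]>.06)&(P[:,1]<.17)&(im[:,0]>150)&(im[:,2]<60)]
    if len(o)>10: rect(clean(o),nm+" bed"); print("bed z",np.median(o[:,2]))
E
```

```text
top dish_blue 0.1 261 c [ 436.1 -343.8] sz [59.2 14.6] ang 79.4
top dish_grey 0.1 248 c [ 494.5 -354.5] sz [60.3 13.9] ang 79.4
top dish_white 0.1 248 c [ 553.5 -366.1] sz [60.7 14.2] ang 79.3
top rack 0.036 712 c [ 494.  -354.2] sz [ 78.6 183.2] ang 79.9
top rest 0.004 1464 c [544.5 295.2] sz [124.9  92.4] ang 2.6
top nest 0.024 964 c [578.1 117.1] sz [135.7  95.5] ang 4.3
top station base 4691 c [ 736.6 -131.4] sz [196.2 220.8] ang 90.0
top lip 39 c [588.1 295.2] sz [ 3.4 58.6] ang 1.5
[[0.586 0.271 0.05 ]
 [0.588 0.297 0.052]
 [0.59  0.32  0.055]]
 board 369 [[0.529 0.274 0.051]
 [0.546 0.293 0.066]
 [0.591 0.314 0.093]]
scene dish_blue 0.1 386 c [ 437.9 -344.5] sz [59.7 16. ] ang 77.9
scene dish_grey 0.1 415 c [ 495.9 -355.3] sz [59.5 15. ] ang 80.6
scene dish_white 0.1 451 c [ 554.4 -366.3] sz [59.8 15.2] ang 79.1
scene rack 0.036 842 c [ 496.6 -355.9] sz [ 77.1 184. ] ang 79.4
scene rest 0.004 1121 c [544.7 292.7] sz [121.5  91.3] ang 2.1
scene nest 0.024 915 c [578.9 116.7] sz [135.2  95.8] ang 4.4
scene station base 6570 c [ 722.3 -122.7] sz [172.3 188.2] ang 89.9
 red 28 [ 0.644 -0.064  0.165] -0.07 -0.058 0.167
 red 34 [ 0.644 -0.178  0.165] -0.182 -0.172 0.168
scene lip 88 c [590.8 295.5] sz [ 6.9 58. ] ang 1.9
[[0.588 0.269 0.045]
 [0.591 0.294 0.05 ]
 [0.594 0.32  0.052]]
 board 405 [[0.531 0.274 0.05 ]
 [0.551 0.291 0.07 ]
 [0.567 0.315 0.091]]
scene bed 865 c [578.1 116.6] sz [93.2 48.5] ang 4.2
bed z 0.019481991271416973
```

```bash
python3 - <<'E'
from h import *
T=np.load("m_top.npz");S=np.load("m_scene.npz")
a=T['im'][:,:,::-1][220:350,430:560]; b=T['im'][:,:,::-1][210:320,140:310]; c=T['im'][:,:,::-1][90:250,310:440]
s=lambda x,w,h:cv2.resize(x,(w,h),interpolation=cv2.INTER_CUBIC)
d=S['im'][:,:,::-1][120:270,300:470]
im=np.zeros((600,800,3),np.uint8); im[:300,:300]=s(a,300,300); im[:300,320:784]=s(b,464,300); im[300:,:243]=s(c,243,300); im[300:,320:660]=s(d,340,300)
cv2.imwrite("pics/zoom0.png",im)
E
```

```text
(no output)
```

View pics/zoom0.png

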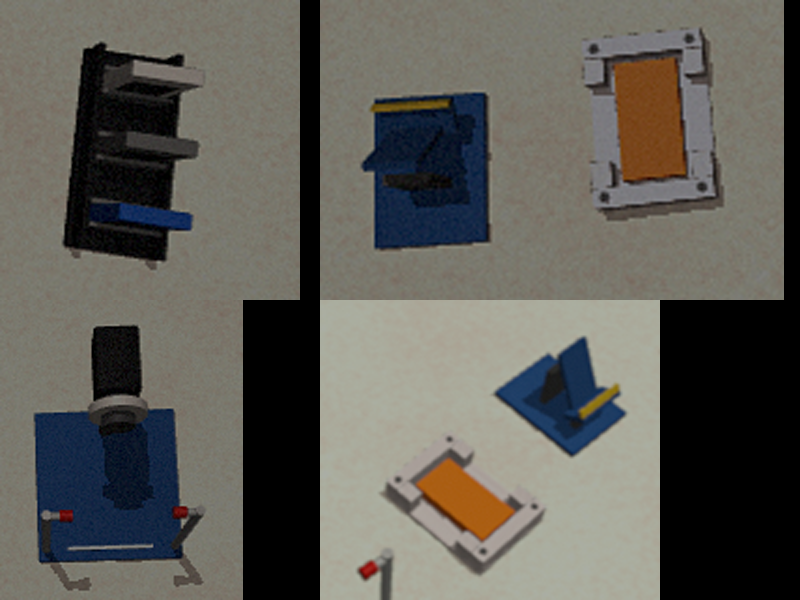

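```bash
cat >> h.py <<'E'
def jawyaw(o=None):
    o=o or ctrl.get_obs(); q=o['eef_rot']; M=R.from_quat([q[1],q[2],q[3],q[0]]).as_matrix()
    return M
def plan(p,yaw=None,o=None):
    """TCP target p, jaw yaw deg (mod 180); prints deltas in units"""
    o=o or ctrl.get_obs(); M=jawyaw(o); d=np.asarray(p)-o['eef_pos']; u=M.T@d/0.025
    y=np.degrees(np.arctan2(M[1,1],M[0,1])); r=0
    if yaw is not None:
        e=(yaw-y+90)%180-90; r=-e/6
    print("now",np.round(o['eef_pos'],4),"jaw",round(y,2),"tilt",np.round(M[:,0],3),"-> d",np.round(u,2),"roll",round(r,2),"rows>=",int(np.ceil(max(np.linalg.norm(d)/.05,abs(r*6)/8.59))),"F",np.round(o['wrist_force'],1),"open",round(float(o['opening']),3),"t",round(float(o['time_s']),2),"q6",np.round(o['q'],2))
E
python3 - <<'E'
from h import *
plan([.4365,-.344,.22],79.4)
E
```

```text
now [0.1835 0.5449 0.2313] jaw 71.39 tilt [-0.  0. -1.] -> d [  0.45 -30.47  20.94] roll -1.34 rows>= 19 F [ 0.4 -0.6  0.3] open 1.0 t 1.0 q6 [ 1.04  0.18  1.61  0.    1.35 -0.21]
```

Call:
{"api": "apply_moves", "payload": {"deltas": [{"delta_pos": [0,-1.2,1.4],"roll": -0.2},{"delta_pos": [0,-2.5,2.9],"roll": -0.5},{"delta_pos": [0,-3.8,4.4],"roll": -0.8},{"delta_pos": [0,-5.1,5.9],"roll": -1.1},{"delta_pos": [0,-6.4,7.5],"roll": -1.3},{"delta_pos": [0,-7.7,9.0],"roll": -1.3},{"delta_pos": [0,-9.0,10.5],"roll": -1.3},{"delta_pos": [0,-10.3,12.0],"roll": -1.3},{"delta_pos": [0,-11.6,13.5],"roll": -1.3},{"delta_pos": [0,-12.6,14.7],"roll": -1.3},{"delta_pos": [0,-13.3,15.6],"roll": -1.3},{"delta_pos": [0,-13.5,15.8],"roll": -1.3}], "hand": 1}}

```text
time_s: 2.2
eef_pos: [0.4516, 0.0965, 0.2315]
eef_rot: [0.704, 0.068, 0.704, -0.068]
wrist_force: [0.2, 0.9, 0.5]
opening: 0.998
```

```bash
python3 - <<'E'
from h import *
plan([.4365,-.344,.20],79.4)
E
```

```text
now [0.4516 0.0965 0.2315] jaw 78.98 tilt [ 0.001 -0.001 -1.   ] -> d [  1.27 -17.41   2.77] roll -0.07 rows>= 9 F [0.2 0.9 0.5] open 0.998 t 2.2 q6 [-0.05 -0.08  1.88 -0.    1.34 -1.43]
```

Call:
{"api": "apply_moves", "payload": {"deltas": [{"delta_pos": [0.1,-1.6,0.3],"roll": 0},{"delta_pos": [0.2,-3.3,0.5],"roll": 0},{"delta_pos": [0.4,-5.1,0.8],"roll": 0},{"delta_pos": [0.5,-6.9,1.1],"roll": 0},{"delta_pos": [0.6,-8.7,1.4],"roll": -0.1},{"delta_pos": [0.8,-10.5,1.7],"roll": -0.1},{"delta_pos": [0.9,-12.3,2.0],"roll": -0.1},{"delta_pos": [1.0,-14.1,2.2],"roll": -0.1},{"delta_pos": [1.1,-15.7,2.5],"roll": -0.1},{"delta_pos": [1.2,-16.8,2.7],"roll": -0.1},{"delta_pos": [1.3,-17.4,2.8],"roll": -0.1},{"delta_pos": [1.3,-17.4,2.8],"roll": -0.1}]}}

```text
time_s: 3.4
eef_pos: [0.4371, -0.3418, 0.1982]
eef_rot: [0.704, 0.064, 0.704, -0.063]
wrist_force: [0.5, -0.2, -0.5]
opening: 1.001
```

```bash
python3 - <<'E'
from h import *
plan([.4365,-.344,.08],79.4)
info=ctrl.camera_info("wrist"); im,d=ctrl.camera("wrist"); C=cloud(d,info)
cv2.imwrite("pics/w1.png",im[:,:,::-1])
r=ctrl.silhouettes("wrist","dish_blue")
for x in r[:2]:
    m=x['mask']&(d>0); P=C[m]; print(x['p'],x['at'],m.sum()); P=P[(P[:,2]>.1)&(P[:,2]<.12)]
    if len(P)>20: print(cv2.minAreaRect((P[:,:2]*1000).astype(np.float32)),np.median(P,0))
E
```

```text
now [ 0.4371 -0.3418  0.1982] jaw 79.71 tilt [-0.001  0.001 -1.   ] -> d [ 4.73 -0.09 -0.01] roll 0.05 rows>= 3 F [ 0.5 -0.2 -0.5] open 1.001 t 3.4 q6 [-0.88  0.17  1.69  0.    1.28 -2.27]
0.67 [315.9, 237.5] 4505
((435.26666259765625, -344.408203125), (60.095027923583984, 13.996861457824707), 79.3053970336914) [ 0.43382835 -0.34414505  0.11030961]
```

View pics/w1.png

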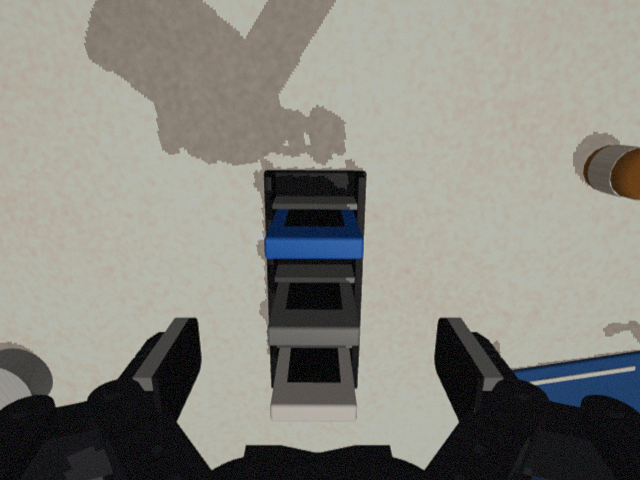

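Call:
{"api": "apply_moves", "payload": {"deltas": [{"delta_pos": [1.0,-0.1,0],"roll": 0},{"delta_pos": [2.2,-0.1,0],"roll": 0},{"delta_pos": [3.4,-0.1,0],"roll": 0},{"delta_pos": [4.4,-0.1,0],"roll": 0},{"delta_pos": [5.0,-0.1,0],"roll": 0},{"delta_pos": [5.3,-0.1,0],"roll": 0},{"delta_pos": [5.3,-0.1,0],"roll": 0}]}}

```text
time_s: 4.2
eef_pos: [0.437, -0.3429, 0.066]
eef_rot: [0.704, 0.063, 0.705, -0.062]
wrist_force: [-0.2, -0.5, -0.4]
opening: 0.999
```

Call:
{"api": "apply_moves", "payload": {"deltas": [{"delta_pos": [0,0,0],"roll": 0},{"delta_pos": [0,0,0],"roll": 0},{"delta_pos": [0,0,0],"roll": 0},{"delta_pos": [0,0,0],"roll": 0},{"delta_pos": [0,0,0],"roll": 0},{"delta_pos": [0,0,0],"roll": 0}], "hand": -1}}

```text
time_s: 4.8
eef_pos: [0.4378, -0.3448, 0.068]
eef_rot: [0.705, 0.062, 0.703, -0.064]
wrist_force: [-0.5, 1.0, 6.4]
opening: 0.693
```

```bash
python3 - <<'E'
from h import *
plan([.4365,-.344,.22],79.4)
E
```

```text
now [ 0.4378 -0.3448  0.068 ] jaw 79.79 tilt [ 0.002 -0.002 -1.   ] -> d [-6.08  0.01 -0.04] roll 0.06 rows>= 4 F [-0.5  1.   6.4] open 0.693 t 4.8 q6 [-0.88  0.34  1.77  0.    1.02 -2.27]
```

Call:
{"api": "apply_moves", "payload": {"deltas": [{"delta_pos": [-0.3,0,0],"roll": 0},{"delta_pos": [-0.8,0,0],"roll": 0},{"delta_pos": [-1.4,0,0],"roll": 0},{"delta_pos": [-2.1,0,0],"roll": 0},{"delta_pos": [-2.8,0,0],"roll": 0},{"delta_pos": [-3.5,0,0],"roll": 0},{"delta_pos": [-4.1,0,0],"roll": 0},{"delta_pos": [-4.5,0,0],"roll": 0},{"delta_pos": [-4.7,0,0],"roll": 0},{"delta_pos": [-4.7,0,0],"roll": 0}]}}

```text
time_s: 5.8
eef_pos: [0.437, -0.344, 0.1845]
eef_rot: [0.705, 0.063, 0.704, -0.063]
wrist_force: [0.6, 0.1, -1.1]
opening: 0.696
```

```bash
python3 - <<'E'
from h import *
plan([.54,-.122,.183],90)
im,d=ctrl.camera("wrist"); cv2.imwrite("pics/w2.png",im[:,:,::-1])
E
```

```text
now [ 0.437  -0.344   0.1845] jaw 79.79 tilt [ 0.001 -0.001 -1.   ] -> d [0.05 9.47 2.48] roll -1.7 rows>= 5 F [ 0.6  0.1 -1.1] open 0.696 t 5.8 q6 [-0.88  0.18  1.7  -0.    1.25 -2.27]
```

View pics/w2.png

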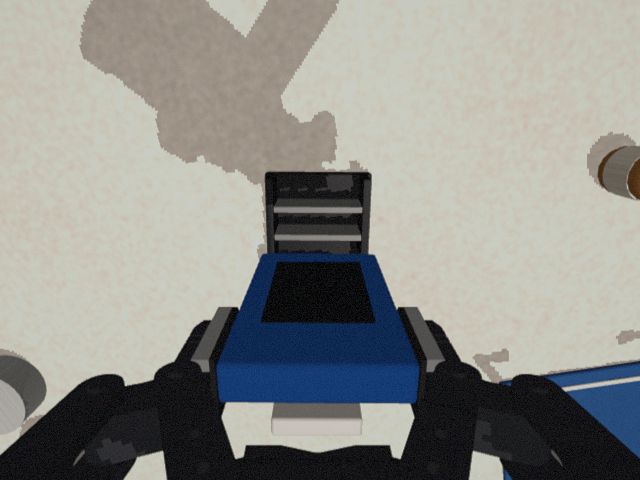

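Call:
{"api": "apply_moves", "payload": {"deltas": [{"delta_pos": [0,0.5,0.1],"roll": -0.1},{"delta_pos": [0,1.4,0.4],"roll": -0.3},{"delta_pos": [0,2.5,0.7],"roll": -0.5},{"delta_pos": [0,3.7,1.0],"roll": -0.7},{"delta_pos": [0,4.9,1.3],"roll": -0.9},{"delta_pos": [0,6.1,1.6],"roll": -1.1},{"delta_pos": [0,7.3,1.9],"roll": -1.3},{"delta_pos": [0,8.3,2.2],"roll": -1.5},{"delta_pos": [0,9.0,2.4],"roll": -1.6},{"delta_pos": [0,9.4,2.5],"roll": -1.7},{"delta_pos": [0,9.5,2.5],"roll": -1.7},{"delta_pos": [0,9.5,2.5],"roll": -1.7}]}}

```text
time_s: 7.05
eef_pos: [0.5401, -0.1209, 0.1834]
eef_rot: [0.707, -0.0, 0.707, 0.0]
wrist_force: [0.3, -0.3, -1.5]
opening: 0.693
```

```bash
python3 - <<'E'
from h import *
plan([.6465,-.121,.170],90)
for n in ("scene","top"):
    info=ctrl.camera_info(n); im,d=ctrl.camera(n); C=cloud(d,info); cv2.imwrite(f"pics/{n}3.png",im[:,:,::-1])
    r=ctrl.silhouettes(n,"dish_blue")
    for x in r[:1]:
        m=x['mask']&(d>0); P=C[m]; print(n,x['p'],x['at'],m.sum(),np.round(np.percentile(P,[3,50,97],axis=0),3))
        z=np.percentile(P[:,2],95); Q=P[P[:,2]>z-.008]; print(cv2.minAreaRect((Q[:,:2]*1000).astype(np.float32)))
        A=P-np.median(P,0); print("normal",np.linalg.svd(A,full_matrices=False)[2][2])
E
```

```text
now [ 0.5401 -0.1209  0.1834] jaw 90.02 tilt [-0.001  0.    -1.   ] -> d [ 0.53 -0.01  4.26] roll 0.0 rows>= 3 F [ 0.3 -0.3 -1.5] open 0.693 t 7.05 q6 [-0.43  0.18  1.71 -0.    1.25 -2.01]
scene 0.66 [255.0, 223.2] 1370 [[ 0.536 -0.15   0.132]
 [ 0.545 -0.122  0.187]
 [ 0.547 -0.095  0.226]]
((541.082763671875, -119.59536743164062), (21.057641983032227, 56.60013198852539), 12.38833999633789)
normal [ 0.99955047 -0.00583685  0.02940739]
top 0.55 [361.3, 156.9] 3788 [[ 0.638 -0.193  0.004]
 [ 0.763 -0.098  0.008]
 [ 0.823 -0.039  0.187]]
((688.387451171875, -107.00640869140625), (59.30394744873047, 288.8391418457031), 81.13115692138672)
normal [0.50509228 0.85886196 0.08507601]
```

View pics/scene3.png

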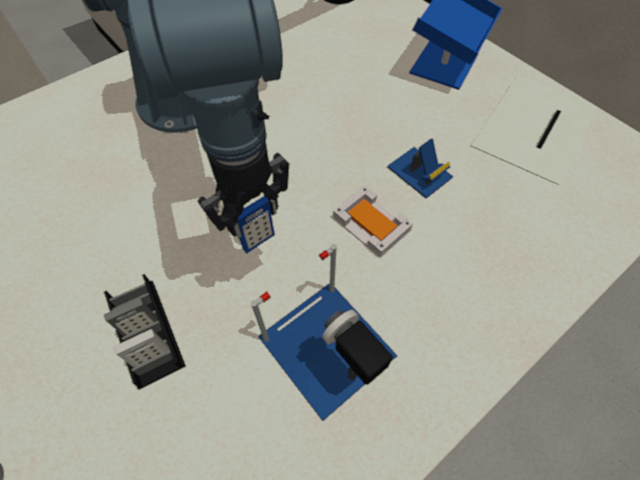

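Call:
{"api": "apply_moves", "payload": {"deltas": [{"delta_pos": [0.1,0,0.3],"roll": 0},{"delta_pos": [0.2,0,0.8],"roll": 0},{"delta_pos": [0.3,0,1.4],"roll": 0},{"delta_pos": [0.4,0,2.0],"roll": 0},{"delta_pos": [0.5,0,2.6],"roll": 0},{"delta_pos": [0.6,0,3.2],"roll": 0},{"delta_pos": [0.6,0,3.7],"roll": 0},{"delta_pos": [0.6,0,4.1],"roll": 0},{"delta_pos": [0.6,0,4.3],"roll": 0},{"delta_pos": [0.6,0,4.3],"roll": 0},{"delta_pos": [0.6,0,4.3],"roll": 0},{"delta_pos": [0.6,0,4.3],"roll": 0}]}}

```text
time_s: 8.45
eef_pos: [0.6476, -0.1212, 0.1688]
eef_rot: [0.707, 0.0, 0.707, -0.0]
wrist_force: [0.3, 0.5, -0.5]
opening: 0.693
```

```bash
python3 - <<'E'
from h import *
plan([.6465,-.121,.168],90)
n="scene"
info=ctrl.camera_info(n); im,d=ctrl.camera(n); C=cloud(d,info); cv2.imwrite(f"pics/{n}4.png",im[150:400,150:450,::-1].repeat(2,0).repeat(2,1))
r=ctrl.silhouettes(n,"dish_blue")
for x in r[:1]:
        m=x['mask']&(d>0); P=C[m]; print(n,x['p'],x['at'],m.sum(),np.round(np.percentile(P,[3,50,97],axis=0),3))
        A=P-np.median(P,0); print("normal",np.linalg.svd(A,full_matrices=False)[2][2])
E
```

```text
now [ 0.6476 -0.1212  0.1688] jaw 89.98 tilt [-0.  0. -1.] -> d [ 0.03  0.01 -0.04] roll -0.0 rows>= 1 F [ 0.3  0.5 -0.5] open 0.693 t 8.45 q6 [-0.36  0.42  1.44 -0.    1.29 -1.94]
scene 0.61 [300.3, 275.7] 1131 [[ 0.644 -0.151  0.116]
 [ 0.653 -0.12   0.172]
 [ 0.654 -0.094  0.211]]
normal [ 0.99778222  0.04778049 -0.046343  ]
```

View pics/scene4.png

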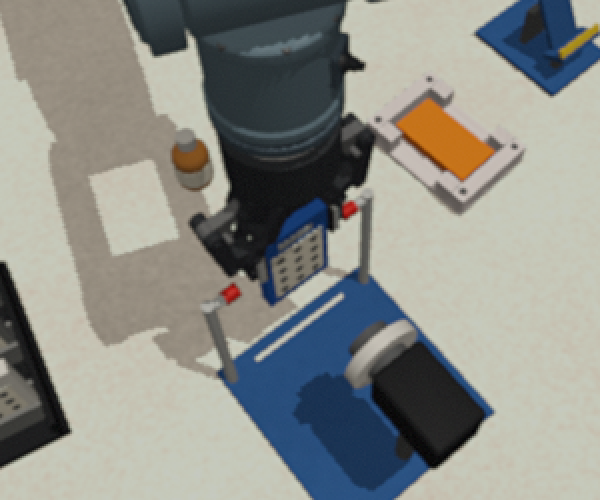

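Call:
{"api": "apply_moves", "payload": {"deltas": [{"delta_pos": [0,0,0],"roll": 0},{"delta_pos": [0,0,0],"roll": 0},{"delta_pos": [0,0,0],"roll": 0},{"delta_pos": [0,0,0],"roll": 0},{"delta_pos": [0,0,0],"roll": 0},{"delta_pos": [0,0,0],"roll": 0},{"delta_pos": [0,0,0],"roll": 0},{"delta_pos": [0,0,0],"roll": 0},{"delta_pos": [0,0,0],"roll": 0},{"delta_pos": [0,0,0],"roll": 0},{"delta_pos": [0,0,0],"roll": 0},{"delta_pos": [0,0,0],"roll": 0}]}}

```text
time_s: 9.75
eef_pos: [0.6479, -0.1212, 0.1688]
eef_rot: [0.707, 0.0, 0.707, -0.0]
wrist_force: [-0.5, 1.1, -1.1]
opening: 0.693
```

Call:
{"api": "apply_moves", "payload": {"deltas": [{"delta_pos": [0,0,0],"roll": 0},{"delta_pos": [0,0,0],"roll": 0},{"delta_pos": [0,0,0],"roll": 0},{"delta_pos": [0,0,0],"roll": 0},{"delta_pos": [0,0,0],"roll": 0},{"delta_pos": [0,0,0],"roll": 0},{"delta_pos": [0,0,0],"roll": 0},{"delta_pos": [0,0,0],"roll": 0},{"delta_pos": [0,0,0],"roll": 0},{"delta_pos": [0,0,0],"roll": 0},{"delta_pos": [0,0,0],"roll": 0},{"delta_pos": [0,0,0],"roll": 0}]}}

```text
time_s: 10.95
eef_pos: [0.648, -0.1212, 0.1688]
eef_rot: [0.707, 0.0, 0.707, -0.0]
wrist_force: [-0.9, 1.0, -0.7]
opening: 0.696
```

```bash
python3 - <<'E'
from h import *
plan([.53,-.121,.20],90)
plan([.58,.294,.20],92)
E
```

```text
now [ 0.648  -0.1212  0.1688] jaw 89.99 tilt [ 0.  0. -1.] -> d [-1.25  0.01 -4.72] roll -0.0 rows>= 3 F [-0.9  1.  -0.7] open 0.696 t 10.95 q6 [-0.36  0.42  1.43  0.    1.29 -1.94]
now [ 0.648  -0.1212  0.1688] jaw 89.99 tilt [ 0.  0. -1.] -> d [-1.25 16.61 -2.72] roll -0.33 rows>= 9 F [-0.9  1.  -0.7] open 0.696 t 10.95 q6 [-0.36  0.42  1.43  0.    1.29 -1.94]
```

Call:
{"api": "apply_moves", "payload": {"deltas": [{"delta_pos": [-0.2,0,-0.4],"roll": 0},{"delta_pos": [-0.5,0,-1.2],"roll": 0},{"delta_pos": [-0.8,0,-2.1],"roll": 0},{"delta_pos": [-1.1,0,-3.0],"roll": 0},{"delta_pos": [-1.3,0,-3.8],"roll": 0},{"delta_pos": [-1.3,0.3,-4.3],"roll": 0},{"delta_pos": [-1.3,1.2,-4.5],"roll": 0},{"delta_pos": [-1.3,2.4,-4.5],"roll": 0},{"delta_pos": [-1.3,3.8,-4.4],"roll": 0},{"delta_pos": [-1.3,5.2,-4.2],"roll": -0.1},{"delta_pos": [-1.3,6.6,-4.0],"roll": -0.1},{"delta_pos": [-1.3,8.0,-3.8],"roll": -0.2}]}}

```text
time_s: 12.15
eef_pos: [0.5525, 0.0801, 0.2019]
eef_rot: [0.707, -0.007, 0.707, 0.007]
wrist_force: [0.5, -0.6, -0.9]
opening: 0.692
```

```bash
python3 - <<'E'
from h import *
plan([.58,.294,.20],92)
E
```

```text
now [0.5525 0.0801 0.2019] jaw 91.19 tilt [ 0.001 -0.    -1.   ] -> d [0.08 8.53 1.28] roll -0.14 rows>= 5 F [ 0.5 -0.6 -0.9] open 0.692 t 12.15 q6 [-0.07  0.17  1.68 -0.    1.29 -1.66]
```

Call:
{"api": "apply_moves", "payload": {"deltas": [{"delta_pos": [0,1.3,0.2],"roll": 0},{"delta_pos": [0,2.7,0.4],"roll": -0.1},{"delta_pos": [0,4.1,0.6],"roll": -0.1},{"delta_pos": [0,5.5,0.7],"roll": -0.1},{"delta_pos": [0,6.8,0.9],"roll": -0.1},{"delta_pos": [0,7.8,1.0],"roll": -0.1},{"delta_pos": [0,8.4,1.1],"roll": -0.1},{"delta_pos": [0,8.6,1.1],"roll": -0.1},{"delta_pos": [0,8.6,1.1],"roll": -0.1},{"delta_pos": [0,8.6,1.1],"roll": -0.1}]}}

```text
time_s: 13.15
eef_pos: [0.5761, 0.2932, 0.2013]
eef_rot: [0.707, -0.011, 0.707, 0.011]
wrist_force: [-0.6, -0.6, -1.2]
opening: 0.697
```

```bash
python3 - <<'E'
from h import *
plan([.5756,.295,.112],92)
for n in ("scene","wrist"):
    info=ctrl.camera_info(n); im,d=ctrl.camera(n); C=cloud(d,info); cv2.imwrite(f"pics/{n}5.png",im[:,:,::-1])
    r=ctrl.silhouettes(n,"dish_blue")
    for x in r[:1]:
        m=x['mask']&(d>0); P=C[m]; print(n,x['p'],x['at'],m.sum(),np.round(np.percentile(P,[3,50,97],axis=0),3))
        A=P-np.median(P,0); print("normal",np.linalg.svd(A,full_matrices=False)[2][2])
E
```

```text
now [0.5761 0.2932 0.2013] jaw 91.74 tilt [-0.    -0.001 -1.   ] -> d [ 3.57  0.07 -0.02] roll -0.04 rows>= 2 F [-0.6 -0.6 -1.2] open 0.697 t 13.15 q6 [ 0.29  0.36  1.44 -0.    1.34 -1.31]
scene 0.71 [454.8, 118.1] 765 [[0.571 0.262 0.147]
 [0.581 0.288 0.19 ]
 [0.583 0.319 0.243]]
normal [ 0.99495193  0.0697109  -0.07218764]
wrist 0.86 [319.8, 340.0] 24972 [[0.566 0.265 0.155]
 [0.567 0.293 0.229]
 [0.579 0.32  0.245]]
normal [-0.99790638 -0.05913422 -0.02619169]
```

View pics/scene5.png

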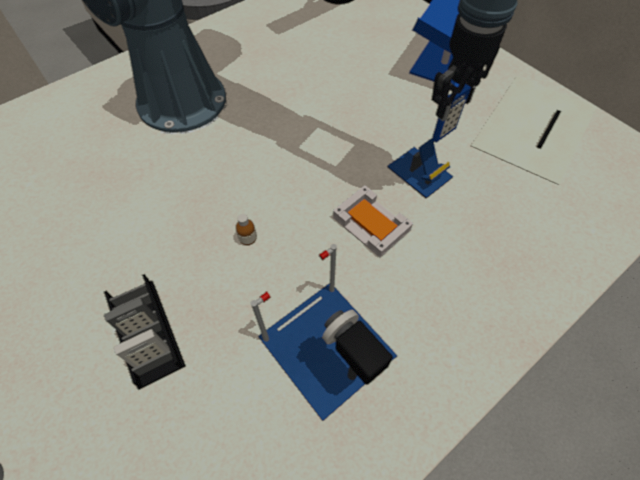

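View pics/wrist5.png

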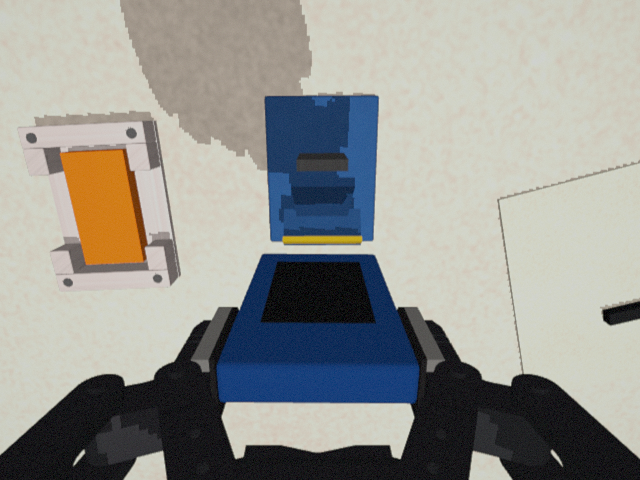

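Call:
{"api": "apply_moves", "payload": {"deltas": [{"delta_pos": [0.5,0,0],"roll": 0},{"delta_pos": [1.3,0,0],"roll": 0},{"delta_pos": [2.1,0,0],"roll": 0},{"delta_pos": [2.8,0,0],"roll": 0},{"delta_pos": [3.3,0,0],"roll": 0},{"delta_pos": [3.5,0,0],"roll": 0},{"delta_pos": [3.6,0,0],"roll": 0},{"delta_pos": [3.6,0,0],"roll": 0}]}}

```text
time_s: 14.15
eef_pos: [0.5763, 0.2944, 0.1115]
eef_rot: [0.707, -0.011, 0.707, 0.011]
wrist_force: [-0.4, 0.3, -1.0]
opening: 0.696
```

Call:
{"api": "apply_moves", "payload": {"deltas": [{"delta_pos": [0,0,-0.1],"roll": 0},{"delta_pos": [0,0,-0.2],"roll": 0},{"delta_pos": [0,0,-0.3],"roll": 0},{"delta_pos": [0,0,-0.4],"roll": 0},{"delta_pos": [0,0,-0.5],"roll": 0},{"delta_pos": [0,0,-0.5],"roll": 0}]}}

```text
time_s: 14.75
eef_pos: [0.5664, 0.2944, 0.1136]
eef_rot: [0.71, -0.011, 0.704, 0.012]
wrist_force: [6.0, -0.1, 0.4]
opening: 0.697
```

```bash
cat > look.py <<'E'
from h import *
import sys
tag=sys.argv[1]
plan([.5,.294,.11],92)
for n in ("scene","wrist"):
    info=ctrl.camera_info(n); im,d=ctrl.camera(n); C=cloud(d,info); 
    r=ctrl.silhouettes(n,"dish_blue")
    if n=="scene":
        c=np.array(r[0]['at']).astype(int) if r else np.array([430,150]); x0=max(0,min(440,c[0]-100)); y0=max(0,min(330,c[1]-75)); v=cv2.resize(im[y0:y0+150,x0:x0+200,::-1],(400,300),interpolation=cv2.INTER_CUBIC)
        sv=v
    else: cv2.imwrite(f"pics/look{tag}.png",np.hstack([sv,cv2.resize(np.ascontiguousarray(im[:,:,::-1]),(400,300))]))
    for x in r[:1]:
        m=x['mask']&(d>0); P=C[m]; print(n,x['p'],x['at'],m.sum(),np.round(np.percentile(P,[3,50,97],axis=0),3))
        g=P
        for _ in range(6):
            c0=np.median(g,0); nn=np.linalg.svd(g-g.mean(0),full_matrices=False)[2][2]; e=abs((P-g.mean(0))@nn); g2=P[e<max(.003,np.percentile(e,60))]
            g=g2
        nn=nn*np.sign(nn[0]); print("normal",np.round(nn,3),"ang to vert",round(np.degrees(np.arccos(abs(nn[2]))),1),"in",len(g),"mean",np.round(g.mean(0),3))
E
python3 look.py 6
```

```text
now [0.5664 0.2944 0.1136] jaw 91.79 tilt [ 0.008  0.002 -1.   ] -> d [ 0.12  0.07 -2.65] roll -0.04 rows>= 2 F [ 6.  -0.1  0.4] open 0.697 t 14.75 q6 [ 0.29  0.43  1.54 -0.    1.16 -1.31]
scene 0.86 [438.4, 148.9] 650 [[0.564 0.263 0.06 ]
 [0.573 0.29  0.103]
 [0.577 0.319 0.155]]
normal [0.998 0.022 0.058] ang to vert 86.7 in 541 mean [0.574 0.293 0.107]
wrist 0.85 [320.3, 343.3] 23563 [[0.556 0.266 0.068]
 [0.559 0.294 0.143]
 [0.568 0.321 0.157]]
normal [0.999 0.029 0.043] ang to vert 87.6 in 17972 mean [0.558 0.294 0.125]
```

View pics/look6.png

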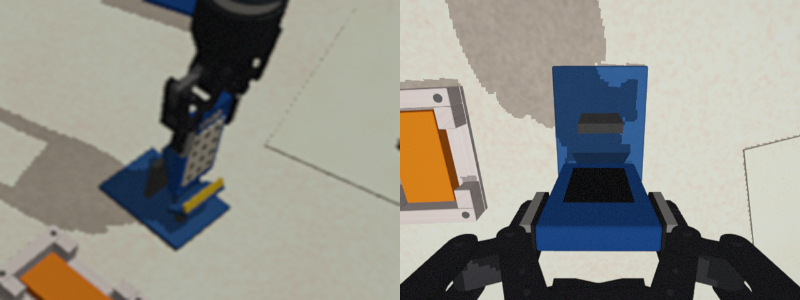

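Call:
{"api": "apply_moves", "payload": {"deltas": [{"delta_pos": [0,0,-0.1],"roll": 0},{"delta_pos": [0,0,-0.2],"roll": 0},{"delta_pos": [0,0,-0.3],"roll": 0},{"delta_pos": [0,0,-0.4],"roll": 0},{"delta_pos": [0,0,-0.5],"roll": 0},{"delta_pos": [0,0,-0.5],"roll": 0}]}}

```text
time_s: 15.55
eef_pos: [0.5537, 0.2941, 0.1135]
eef_rot: [0.71, -0.011, 0.704, 0.012]
wrist_force: [5.5, 0.2, 0.2]
opening: 0.693
```

```bash
python3 look.py 7
```

```text
now [0.5537 0.2941 0.1135] jaw 91.79 tilt [ 0.007  0.002 -1.   ] -> d [ 0.12  0.06 -2.15] roll -0.04 rows>= 2 F [5.5 0.2 0.2] open 0.693 t 15.55 q6 [ 0.3   0.41  1.57 -0.    1.16 -1.3 ]
scene 0.6 [436.0, 146.3] 790 [[0.556 0.263 0.061]
 [0.566 0.29  0.104]
 [0.575 0.32  0.153]]
normal [0.981 0.026 0.191] ang to vert 79.0 in 696 mean [0.567 0.293 0.107]
wrist 0.69 [314.9, 351.6] 19890 [[0.543 0.266 0.069]
 [0.548 0.293 0.149]
 [0.559 0.321 0.157]]
normal [0.984 0.031 0.177] ang to vert 79.8 in 13752 mean [0.548 0.293 0.126]
```

View pics/look7.png

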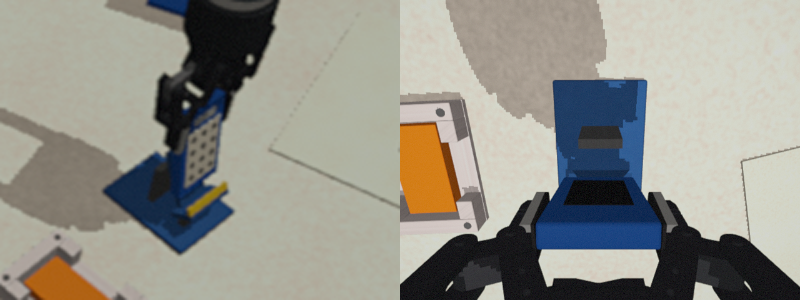

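Call:
{"api": "apply_moves", "payload": {"deltas": [{"delta_pos": [0.0,0,-0.1],"roll": 0},{"delta_pos": [0.0,0,-0.2],"roll": 0},{"delta_pos": [0.1,0,-0.3],"roll": 0},{"delta_pos": [0.1,0,-0.4],"roll": 0},{"delta_pos": [0.2,0,-0.5],"roll": 0},{"delta_pos": [0.2,0,-0.6],"roll": 0},{"delta_pos": [0.3,0,-0.7],"roll": 0},{"delta_pos": [0.3,0,-0.8],"roll": 0},{"delta_pos": [0.4,0,-0.9],"roll": 0},{"delta_pos": [0.4,0,-1.0],"roll": 0},{"delta_pos": [0.4,0,-1.0],"roll": 0}]}}

```text
time_s: 16.85
eef_pos: [0.5295, 0.2934, 0.1039]
eef_rot: [0.71, -0.01, 0.704, 0.012]
wrist_force: [6.3, 1.6, 1.7]
opening: 0.696
```

```bash
python3 look.py 8
```

```text
now [0.5295 0.2934 0.1039] jaw 91.79 tilt [ 0.009  0.002 -1.   ] -> d [-0.25  0.06 -1.18] roll -0.03 rows>= 1 F [6.3 1.6 1.7] open 0.696 t 16.85 q6 [ 0.31  0.38  1.63 -0.    1.12 -1.29]
scene 0.93 [428.8, 143.9] 1023 [[0.531 0.263 0.061]
 [0.553 0.29  0.1  ]
 [0.574 0.32  0.143]]
normal [0.881 0.024 0.473] ang to vert 61.8 in 913 mean [0.553 0.292 0.103]
wrist 0.88 [316.3, 363.8] 11415 [[0.517 0.265 0.095]
 [0.523 0.293 0.144]
 [0.541 0.32  0.147]]
normal [0.934 0.018 0.356] ang to vert 69.2 in 6849 mean [0.523 0.293 0.137]
```

View pics/look8.png

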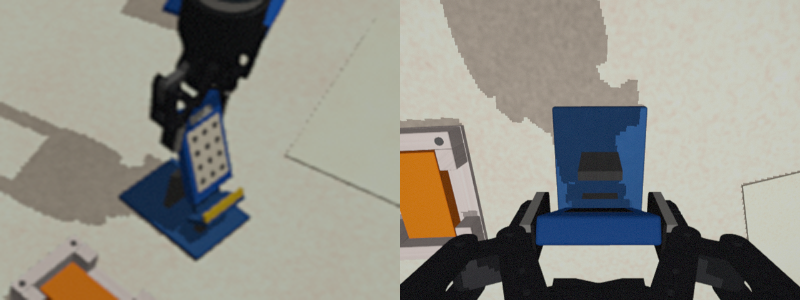

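Call:
{"api": "apply_moves", "payload": {"deltas": [{"delta_pos": [0.1,0,0.0],"roll": 0},{"delta_pos": [0.2,0,0.1],"roll": 0},{"delta_pos": [0.3,0,0.1],"roll": 0},{"delta_pos": [0.4,0,0.2],"roll": 0},{"delta_pos": [0.5,0,0.2],"roll": 0},{"delta_pos": [0.6,0,0.3],"roll": 0},{"delta_pos": [0.7,0,0.3],"roll": 0},{"delta_pos": [0.7,0,0.3],"roll": 0}]}}

```text
time_s: 17.85
eef_pos: [0.538, 0.294, 0.0873]
eef_rot: [0.711, -0.01, 0.703, 0.012]
wrist_force: [7.7, -0.0, 3.5]
opening: 0.696
```

```bash
python3 look.py 9
```

```text
now [0.538  0.294  0.0873] jaw 91.79 tilt [ 0.011  0.003 -1.   ] -> d [-0.92  0.05 -1.51] roll -0.03 rows>= 1 F [ 7.7 -0.   3.5] open 0.696 t 17.85 q6 [ 0.31  0.42  1.62 -0.    1.09 -1.29]
scene 0.95 [432.0, 150.7] 956 [[0.539 0.263 0.047]
 [0.562 0.291 0.084]
 [0.582 0.321 0.126]]
normal [0.874 0.027 0.485] ang to vert 61.0 in 845 mean [0.562 0.293 0.087]
wrist 0.86 [317.6, 365.3] 11188 [[0.525 0.265 0.089]
 [0.531 0.293 0.127]
 [0.544 0.321 0.131]]
normal [ 0.49   0.018 -0.872] ang to vert 29.3 in 9756 mean [0.531 0.293 0.128]
```

View pics/look9.png

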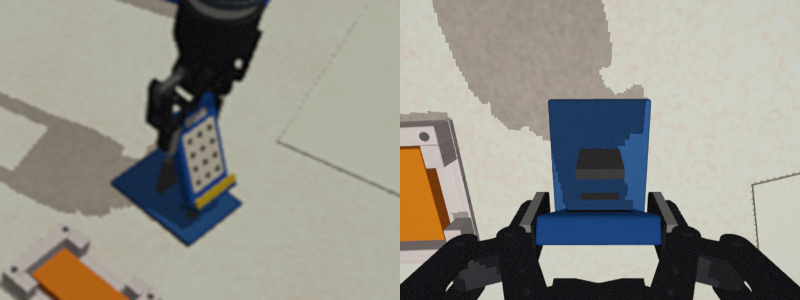

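Call:
{"api": "apply_moves", "payload": {"deltas": [{"delta_pos": [0,0,0],"roll": 0},{"delta_pos": [0,0,0],"roll": 0},{"delta_pos": [0,0,0],"roll": 0},{"delta_pos": [0,0,0],"roll": 0},{"delta_pos": [0,0,0],"roll": 0},{"delta_pos": [0,0,0],"roll": 0},{"delta_pos": [0,0,0],"roll": 0}], "hand": 1}}

```text
time_s: 18.75
eef_pos: [0.5334, 0.293, 0.0837]
eef_rot: [0.707, -0.011, 0.707, 0.011]
wrist_force: [0.3, 0.6, -0.7]
opening: 1.004
```

```bash
python3 look.py 10
```

```text
now [0.5334 0.293  0.0837] jaw 91.79 tilt [-0. -0. -1.] -> d [-1.05  0.08 -1.34] roll -0.03 rows>= 1 F [ 0.3  0.6 -0.7] open 1.004 t 18.75 q6 [ 0.31  0.42  1.63  0.    1.1  -1.29]
scene 0.64 [431.1, 146.6] 1121 [[0.533 0.263 0.044]
 [0.558 0.288 0.088]
 [0.583 0.322 0.126]]
normal [0.864 0.029 0.503] ang to vert 59.8 in 929 mean [0.56  0.291 0.089]
wrist 0.72 [319.0, 378.8] 10812 [[0.525 0.266 0.1  ]
 [0.53  0.293 0.125]
 [0.537 0.321 0.129]]
normal [ 0.51   0.018 -0.86 ] ang to vert 30.7 in 9817 mean [0.53  0.293 0.125]
```

View pics/look10.png

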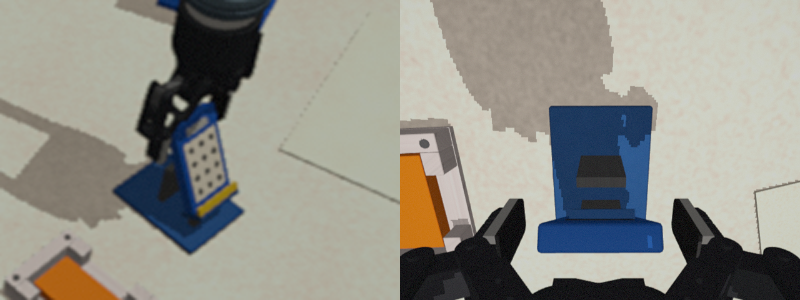

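Call:
{"api": "apply_moves", "payload": {"deltas": [{"delta_pos": [0.1,0,0.2],"roll": 0},{"delta_pos": [0.3,0,0.4],"roll": 0},{"delta_pos": [0.4,0,0.6],"roll": 0},{"delta_pos": [0.5,0,0.7],"roll": 0},{"delta_pos": [0.5,0,0.7],"roll": 0}]}}

```text
time_s: 19.45
eef_pos: [0.5511, 0.2934, 0.0706]
eef_rot: [0.707, -0.011, 0.707, 0.011]
wrist_force: [0.4, 0.4, 0.7]
opening: 1.002
```

Call:
{"api": "apply_moves", "payload": {"deltas": [{"delta_pos": [0,0,0],"roll": 0},{"delta_pos": [0,0,0],"roll": 0},{"delta_pos": [0,0,0],"roll": 0},{"delta_pos": [0,0,0],"roll": 0},{"delta_pos": [0,0,0],"roll": 0},{"delta_pos": [0,0,0],"roll": 0}], "hand": -1}}

```text
time_s: 20.05
eef_pos: [0.5512, 0.2938, 0.0718]
eef_rot: [0.707, -0.011, 0.707, 0.011]
wrist_force: [-1.7, -0.4, 3.3]
opening: 0.691
```

```bash
python3 look.py 11
```

```text
now [0.5512 0.2938 0.0718] jaw 91.79 tilt [ 0.001  0.    -1.   ] -> d [-1.53  0.07 -2.05] roll -0.03 rows>= 2 F [-1.7 -0.4  3.3] open 0.691 t 20.05 q6 [ 0.3   0.47  1.59  0.    1.09 -1.3 ]
scene 0.89 [433.2, 157.2] 602 [[0.553 0.263 0.047]
 [0.569 0.29  0.072]
 [0.583 0.319 0.102]]
normal [0.872 0.029 0.489] ang to vert 60.7 in 557 mean [0.569 0.292 0.074]
wrist 0.85 [318.4, 350.8] 13005 [[0.525 0.265 0.122]
 [0.53  0.293 0.126]
 [0.537 0.32  0.129]]
normal [ 0.502  0.017 -0.865] ang to vert 30.2 in 12984 mean [0.53  0.293 0.126]
```

View pics/look11.png

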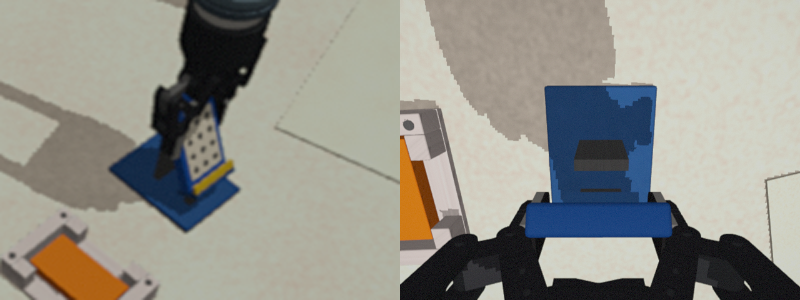

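Call:
{"api": "apply_moves", "payload": {"deltas": [{"delta_pos": [-0.2,0,-0.1],"roll": 0},{"delta_pos": [-0.5,0,-0.3],"roll": 0},{"delta_pos": [-0.9,0,-0.5],"roll": 0},{"delta_pos": [-1.4,0,-0.6],"roll": 0},{"delta_pos": [-2.0,0,-0.7],"roll": 0},{"delta_pos": [-2.6,0,-0.8],"roll": 0},{"delta_pos": [-3.0,0,-0.9],"roll": 0},{"delta_pos": [-3.2,0,-1.0],"roll": 0},{"delta_pos": [-3.2,0,-1.0],"roll": 0}]}}

```text
time_s: 21.15
eef_pos: [0.5262, 0.293, 0.1523]
eef_rot: [0.707, -0.011, 0.707, 0.011]
wrist_force: [-0.1, -0.2, -1.4]
opening: 0.692
```

```bash
python3 look.py 12; python3 -c "
from h import *
plan([.43,.19,.06],92)"
```

```text
now [0.5262 0.293  0.1523] jaw 91.8 tilt [ 0.001  0.    -1.   ] -> d [ 1.69  0.07 -1.05] roll -0.03 rows>= 1 F [-0.1 -0.2 -1.4] open 0.692 t 21.15 q6 [ 0.31  0.32  1.61  0.    1.22 -1.29]
scene 0.7 [433.4, 120.0] 828 [[0.524 0.263 0.125]
 [0.543 0.291 0.153]
 [0.56  0.319 0.187]]
normal [0.869 0.027 0.495] ang to vert 60.4 in 763 mean [0.543 0.293 0.155]
wrist 0.73 [319.6, 351.1] 12935 [[0.499 0.264 0.201]
 [0.505 0.292 0.205]
 [0.511 0.319 0.208]]
normal [ 0.502  0.017 -0.865] ang to vert 30.1 in 12922 mean [0.505 0.292 0.205]
now [0.5256 0.2926 0.1504] jaw 91.78 tilt [-0.001 -0.    -1.   ] -> d [ 3.62 -3.98 -3.94] roll -0.04 rows>= 4 F [ 0.7 -0.5 -0.5] open 0.692 t 21.35 q6 [ 0.31  0.32  1.61 -0.    1.22 -1.29]
```

View pics/look12.png

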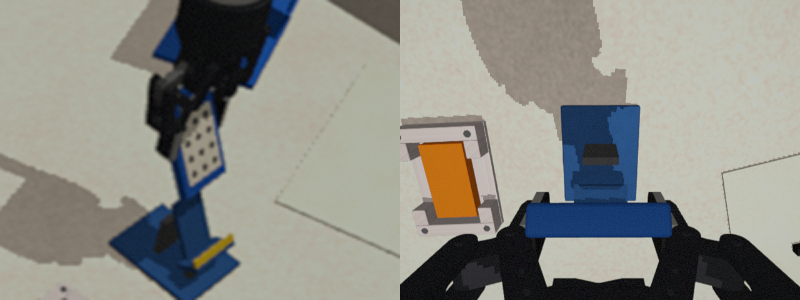

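Call:
{"api": "apply_moves", "payload": {"deltas": [{"delta_pos": [0,-0.5,-0.5],"roll": 0},{"delta_pos": [0,-1.4,-1.4],"roll": 0},{"delta_pos": [0,-2.4,-2.4],"roll": 0},{"delta_pos": [0.3,-3.3,-3.3],"roll": 0},{"delta_pos": [1.0,-3.9,-3.9],"roll": 0},{"delta_pos": [1.9,-4.0,-4.0],"roll": 0},{"delta_pos": [2.8,-4.0,-4.0],"roll": 0},{"delta_pos": [3.5,-4.0,-4.0],"roll": 0},{"delta_pos": [4.0,-4.0,-4.0],"roll": 0},{"delta_pos": [4.2,-4.0,-4.0],"roll": 0},{"delta_pos": [4.2,-4.0,-4.0],"roll": 0}]}}

```text
time_s: 22.45
eef_pos: [0.4288, 0.1897, 0.0457]
eef_rot: [0.706, -0.011, 0.708, 0.011]
wrist_force: [0.1, 0.4, -0.6]
opening: 0.693
```

```bash
python3 look.py 13
```

```text
now [0.4288 0.1897 0.0457] jaw 91.79 tilt [-0.002 -0.    -1.   ] -> d [-2.58  4.08  2.97] roll -0.03 rows>= 3 F [ 0.1  0.4 -0.6] open 0.693 t 22.45 q6 [ 0.16  0.22  2.    0.    0.93 -1.44]
scene 0.86 [357.8, 151.9] 830 [[0.423 0.159 0.017]
 [0.445 0.189 0.049]
 [0.463 0.217 0.087]]
normal [0.869 0.032 0.493] ang to vert 60.4 in 750 mean [0.444 0.19  0.051]
wrist 0.87 [319.5, 351.1] 13083 [[0.403 0.161 0.097]
 [0.409 0.189 0.101]
 [0.415 0.216 0.104]]
normal [ 0.5    0.016 -0.866] ang to vert 30.0 in 13067 mean [0.409 0.189 0.101]
```

View pics/look13.png

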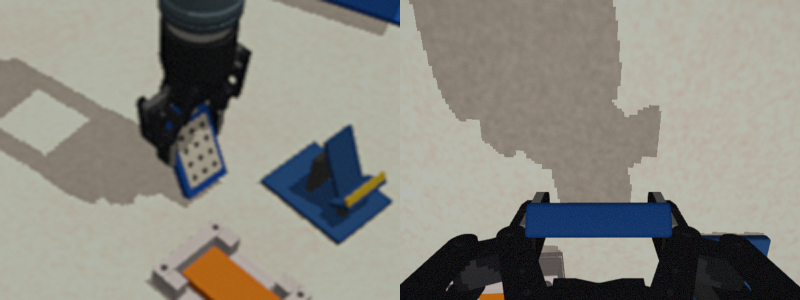

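Call:
{"api": "apply_moves", "payload": {"deltas": [{"delta_pos": [0.2,0,0],"roll": 0},{"delta_pos": [0.4,0,-0.1],"roll": 0},{"delta_pos": [0.5,0,-0.2],"roll": 0},{"delta_pos": [0.6,0,-0.3],"roll": 0},{"delta_pos": [0.7,0,-0.4],"roll": 0},{"delta_pos": [0.8,0,-0.5],"roll": 0},{"delta_pos": [0.9,0,-0.6],"roll": 0},{"delta_pos": [0.9,0,-0.7],"roll": 0},{"delta_pos": [0.9,0,-0.7],"roll": 0}]}}

```text
time_s: 23.55
eef_pos: [0.416, 0.1896, 0.0265]
eef_rot: [0.71, -0.011, 0.704, 0.011]
wrist_force: [0.8, -0.4, 16.3]
opening: 0.693
```

```bash
python3 look.py 14
```

```text
now [0.416  0.1896 0.0265] jaw 91.81 tilt [ 0.009  0.001 -1.   ] -> d [-3.3   4.07  3.52] roll -0.03 rows>= 4 F [ 0.8 -0.4 16.3] open 0.693 t 23.55 q6 [ 0.17  0.23  2.04 -0.    0.87 -1.43]
scene 0.61 [352.7, 156.8] 794 [[0.41  0.16  0.01 ]
 [0.436 0.188 0.035]
 [0.459 0.216 0.065]]
normal [0.74  0.031 0.672] ang to vert 47.8 in 709 mean [0.436 0.189 0.036]
wrist 0.85 [317.4, 342.9] 18370 [[0.384 0.161 0.033]
 [0.391 0.188 0.078]
 [0.441 0.216 0.083]]
normal [0.691 0.021 0.722] ang to vert 43.7 in 11168 mean [0.403 0.189 0.071]
```

View pics/look14.png

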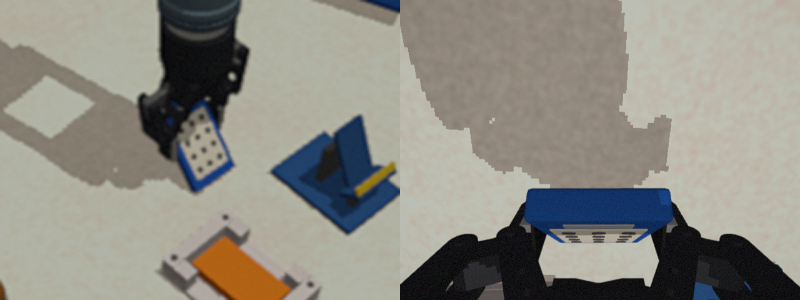

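Call:
{"api": "apply_moves", "payload": {"deltas": [{"delta_pos": [0.1,0,-0.1],"roll": 0},{"delta_pos": [0.2,0,-0.2],"roll": 0},{"delta_pos": [0.3,0,-0.3],"roll": 0},{"delta_pos": [0.4,0,-0.4],"roll": 0},{"delta_pos": [0.5,0,-0.5],"roll": 0},{"delta_pos": [0.6,0,-0.6],"roll": 0},{"delta_pos": [0.7,0,-0.65],"roll": 0},{"delta_pos": [0.8,0,-0.7],"roll": 0},{"delta_pos": [0.9,0,-0.75],"roll": 0},{"delta_pos": [0.9,0,-0.75],"roll": 0}]}}

```text
time_s: 24.75
eef_pos: [0.3956, 0.1889, 0.0025]
eef_rot: [0.709, -0.011, 0.705, 0.011]
wrist_force: [0.7, -0.5, 7.4]
opening: 0.694
```

```bash
python3 look.py 15
```

```text
now [0.3956 0.1889 0.0025] jaw 91.79 tilt [ 0.006  0.001 -1.   ] -> d [-4.27  4.07  4.33] roll -0.03 rows>= 4 F [ 0.7 -0.5  7.4] open 0.694 t 24.75 q6 [ 0.17  0.25  2.09 -0.    0.8  -1.43]
scene 0.86 [350.1, 155.7] 799 [[0.389 0.159 0.008]
 [0.425 0.188 0.024]
 [0.454 0.215 0.038]]
normal [0.349 0.014 0.937] ang to vert 20.5 in 686 mean [0.423 0.189 0.025]
wrist 0.95 [317.5, 345.4] 35439 [[0.358 0.161 0.021]
 [0.382 0.188 0.04 ]
 [0.436 0.216 0.048]]
normal [0.335 0.012 0.942] ang to vert 19.6 in 30475 mean [0.391 0.188 0.037]
```

View pics/look15.png

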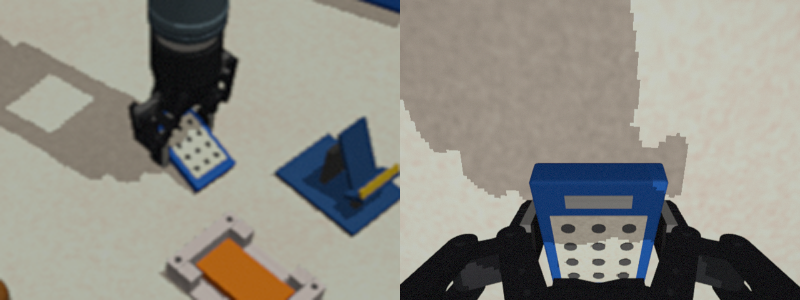

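Call:
{"api": "apply_moves", "payload": {"deltas": [{"delta_pos": [-0.5,0,0],"roll": 0},{"delta_pos": [-1.3,0,0],"roll": 0},{"delta_pos": [-2.1,0,0.3],"roll": 0},{"delta_pos": [-2.7,-0.4,1.1],"roll": -0.1},{"delta_pos": [-3.0,-1.0,2.2],"roll": -0.2},{"delta_pos": [-3.0,-1.6,3.5],"roll": -0.3},{"delta_pos": [-3.0,-2.1,4.8],"roll": -0.4},{"delta_pos": [-3.0,-2.6,5.9],"roll": -0.4},{"delta_pos": [-3.0,-2.9,6.6],"roll": -0.4},{"delta_pos": [-3.0,-3.1,6.9],"roll": -0.4},{"delta_pos": [-3.0,-3.1,7.0],"roll": -0.4},{"delta_pos": [-3.0,-3.1,7.0],"roll": -0.4}]}}

```text
time_s: 26.15
eef_pos: [0.5694, 0.1169, 0.0758]
eef_rot: [0.706, -0.026, 0.707, 0.026]
wrist_force: [-0.7, -0.2, -1.6]
opening: 0.694
```

```bash
python3 look.py 16; python3 - <<'E'
from h import *
plan([.574,.1167,.05],94.3)
for n in ("wrist","scene","top"):
    info=ctrl.camera_info(n); im,d=ctrl.camera(n); C=cloud(d,info)
    r=ctrl.silhouettes(n,"dish_blue")
    if not r: continue
    x=r[0]; P=C[x['mask']&(d>0)]; Q=P[P[:,2]>.05]
    c,s=np.cos(np.radians(4.3)),np.sin(np.radians(4.3)); L=(Q[:,:2]-[.5785,.117])@np.array([[c,-s],[s,c]])
    print(n,len(Q),"nestframe x,y pct",np.round(np.percentile(L,[1,50,99],axis=0),4).tolist(), "z",np.round(np.percentile(Q[:,2],[1,99]),3))
    r=ctrl.silhouettes(n,"nest")
    if r:
        P=C[r[0]['mask']&(d>0)]; Q=P[(P[:,2]>.024)&(P[:,2]<.033)]; print("nest",len(Q),cv2.minAreaRect((Q[:,:2]*1000).astype(np.float32)))
E
```

```text
now [0.5694 0.1169 0.0758] jaw 94.19 tilt [-0.001  0.    -1.   ] -> d [-1.36  7.27 -2.25] roll 0.37 rows>= 4 F [-0.7 -0.2 -1.6] open 0.694 t 26.15 q6 [-0.    0.38  1.7   0.    1.06 -1.65]
scene 0.71 [382.4, 202.5] 1041 [[0.567 0.088 0.083]
 [0.6   0.116 0.096]
 [0.627 0.145 0.109]]
normal [0.376 0.032 0.926] ang to vert 22.2 in 945 mean [0.599 0.118 0.097]
wrist 0.87 [317.1, 344.4] 35152 [[0.532 0.088 0.094]
 [0.556 0.116 0.114]
 [0.61  0.144 0.122]]
normal [0.354 0.028 0.935] ang to vert 20.8 in 30101 mean [0.566 0.116 0.111]
now [0.5695 0.1172 0.0763] jaw 94.23 tilt [-0.001  0.    -1.   ] -> d [ 1.05 -0.03  0.18] roll -0.01 rows>= 1 F [-0.3  0.4 -1.8] open 0.692 t 26.35 q6 [-0.    0.38  1.7   0.    1.06 -1.65]
wrist 35154 nestframe x,y pct [[-0.0466, -0.0284], [-0.0223, 0.0002], [0.0359, 0.0291]] z [0.092 0.122]
nest 9745 ((528.7122192382812, 113.2881088256836), (36.737335205078125, 95.0301742553711), 4.437874794006348)
scene 1033 nestframe x,y pct [[-0.0125, -0.0307], [0.0216, -0.0025], [0.0506, 0.0285]] z [0.08  0.112]
nest 714 ((578.795166015625, 116.6380615234375), (136.10629272460938, 96.07049560546875), 3.9203896522521973)
top 147 nestframe x,y pct [[-0.0456, -0.0304], [-0.0301, -0.0262], [0.0455, -0.0147]] z [0.086 0.123]
nest 411 ((579.5941772460938, 93.4654541015625), (136.71310424804688, 53.57174301147461), 1.4263836145401)
```

View pics/look16.png

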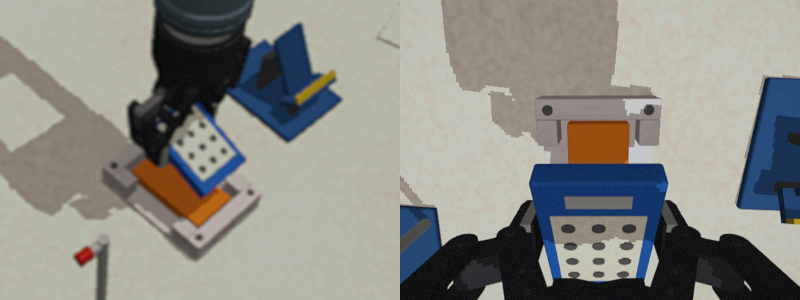

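Call:
{"api": "apply_moves", "payload": {"deltas": [{"delta_pos": [0.3,0,0.1],"roll": 0},{"delta_pos": [0.7,0,0.2],"roll": 0},{"delta_pos": [1.1,0,0.2],"roll": 0},{"delta_pos": [1.4,0,0.2],"roll": 0},{"delta_pos": [1.6,0,0.2],"roll": 0},{"delta_pos": [1.7,0,0.2],"roll": 0},{"delta_pos": [1.7,0,0.2],"roll": 0}]}}

```text
time_s: 27.5
eef_pos: [0.575, 0.117, 0.0333]
eef_rot: [0.706, -0.026, 0.707, 0.026]
wrist_force: [-0.1, -0.1, -0.6]
opening: 0.693
```

```bash
python3 look.py 17; python3 - <<'E'
from h import *
n="scene"; im,d=ctrl.camera(n); v=cv2.resize(im[150:280,310:480,::-1],(785,600),interpolation=cv2.INTER_CUBIC); cv2.imwrite("pics/s17.png",v)
E
```

```text
now [0.575  0.117  0.0333] jaw 94.19 tilt [-0.001 -0.    -1.   ] -> d [-3.06  7.28 -2.48] roll 0.36 rows>= 5 F [-0.1 -0.1 -0.6] open 0.693 t 27.5 q6 [-0.    0.46  1.7  -0.    0.99 -1.65]
scene 0.94 [381.3, 215.9] 987 [[0.573 0.088 0.028]
 [0.605 0.116 0.053]
 [0.633 0.146 0.066]]
normal [0.375 0.03  0.927] ang to vert 22.1 in 869 mean [0.605 0.118 0.054]
wrist 0.94 [320.2, 347.6] 35218 [[0.538 0.088 0.052]
 [0.562 0.116 0.072]
 [0.617 0.143 0.08 ]]
normal [0.353 0.027 0.935] ang to vert 20.7 in 30146 mean [0.572 0.116 0.069]
```

View pics/s17.png

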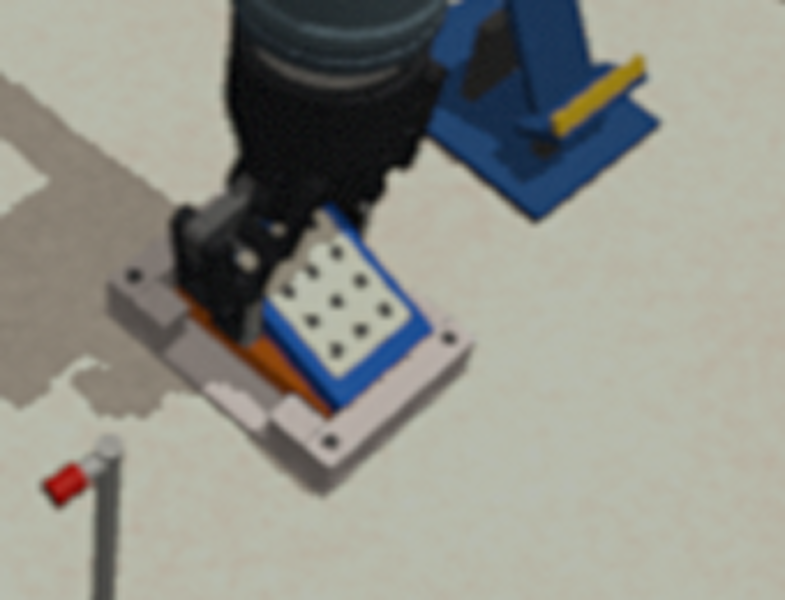

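View pics/look17.png

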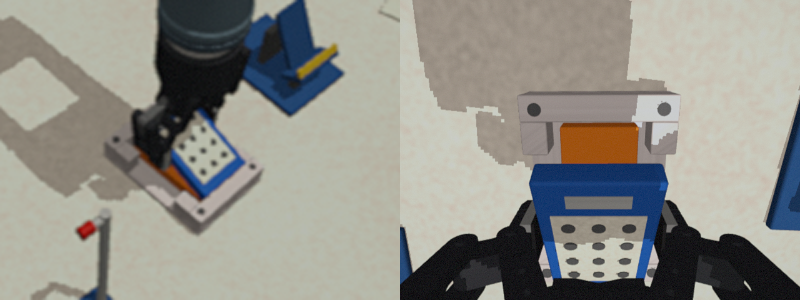

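Call:
{"api": "apply_moves", "payload": {"deltas": [{"delta_pos": [0.1,0,0],"roll": 0},{"delta_pos": [0.2,0,0],"roll": 0},{"delta_pos": [0.3,0,0],"roll": 0},{"delta_pos": [0.4,0,-0.05],"roll": 0},{"delta_pos": [0.5,0,-0.1],"roll": 0},{"delta_pos": [0.6,0,-0.15],"roll": 0},{"delta_pos": [0.7,0,-0.2],"roll": 0},{"delta_pos": [0.7,0,-0.2],"roll": 0}]}}

```text
time_s: 28.55
eef_pos: [0.5725, 0.1167, 0.0181]
eef_rot: [0.708, -0.026, 0.705, 0.026]
wrist_force: [-0.1, -0.4, 7.8]
opening: 0.691
```

```bash
python3 look.py 18; python3 - <<'E'
from h import *
n="scene"; im,d=ctrl.camera(n); v=cv2.resize(im[150:280,310:480,::-1],(785,600),interpolation=cv2.INTER_CUBIC); cv2.imwrite("pics/s18.png",v)
E
```

```text
now [0.5725 0.1167 0.0181] jaw 94.19 tilt [ 0.005  0.    -1.   ] -> d [-3.69  7.28 -2.35] roll 0.37 rows>= 5 F [-0.1 -0.4  7.8] open 0.691 t 28.55 q6 [-0.    0.47  1.71  0.    0.95 -1.65]
scene 0.73 [385.4, 220.1] 879 [[0.573 0.088 0.036]
 [0.606 0.116 0.046]
 [0.633 0.145 0.052]]
normal [0.165 0.015 0.986] ang to vert 9.5 in 792 mean [0.605 0.118 0.046]
wrist 0.7 [317.0, 340.0] 37539 [[0.533 0.088 0.047]
 [0.56  0.116 0.053]
 [0.603 0.143 0.057]]
normal [0.14  0.011 0.99 ] ang to vert 8.1 in 34567 mean [0.565 0.116 0.053]
```

View pics/s18.png

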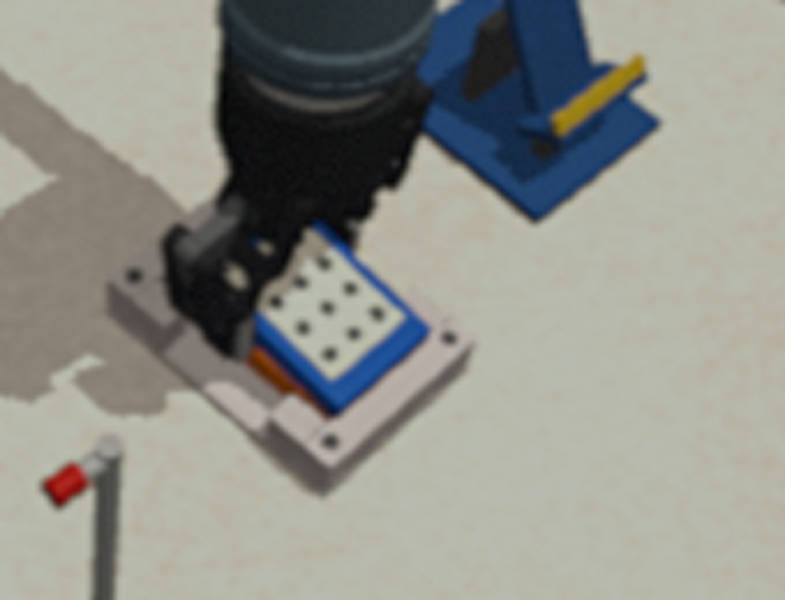

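View pics/look18.png

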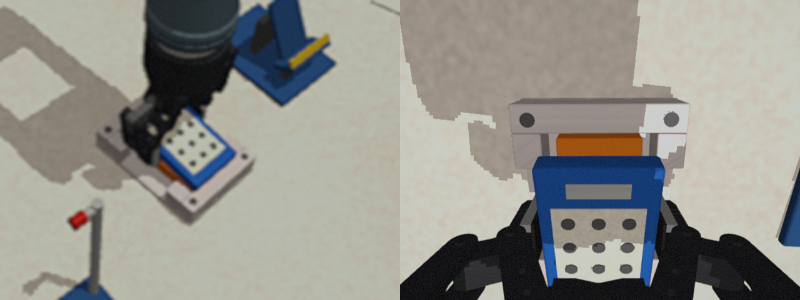

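Call:
{"api": "apply_moves", "payload": {"deltas": [{"delta_pos": [0.1,0,0],"roll": 0},{"delta_pos": [0.2,0,0],"roll": 0},{"delta_pos": [0.3,0,0],"roll": 0},{"delta_pos": [0.35,0,0],"roll": 0},{"delta_pos": [0.35,0,0],"roll": 0}]}}

```text
time_s: 29.3
eef_pos: [0.5711, 0.1166, 0.0087]
eef_rot: [0.707, -0.026, 0.706, 0.026]
wrist_force: [-3.9, 0.4, 7.8]
opening: 0.695
```

```bash
python3 look.py 19; python3 - <<'E'
from h import *
n="scene"; im,d=ctrl.camera(n); v=cv2.resize(im[150:280,310:480,::-1],(785,600),interpolation=cv2.INTER_CUBIC); cv2.imwrite("pics/s19.png",v)
E
```

```text
now [0.5711 0.1166 0.0087] jaw 94.2 tilt [ 0.002 -0.    -1.   ] -> d [-4.06  7.28 -2.31] roll 0.37 rows>= 5 F [-3.9  0.4  7.8] open 0.695 t 29.3 q6 [-0.    0.49  1.71 -0.    0.94 -1.65]
scene 0.76 [382.3, 218.5] 879 [[0.57  0.088 0.033]
 [0.605 0.116 0.042]
 [0.632 0.146 0.044]]
normal [ 0.024 -0.001  1.   ] ang to vert 1.4 in 780 mean [0.603 0.118 0.042]
wrist 0.7 [314.8, 342.4] 38512 [[0.532 0.088 0.037]
 [0.559 0.115 0.043]
 [0.597 0.143 0.044]]
normal [ 0.007 -0.    -1.   ] ang to vert 0.4 in 36791 mean [0.562 0.116 0.043]
```

View pics/s19.png

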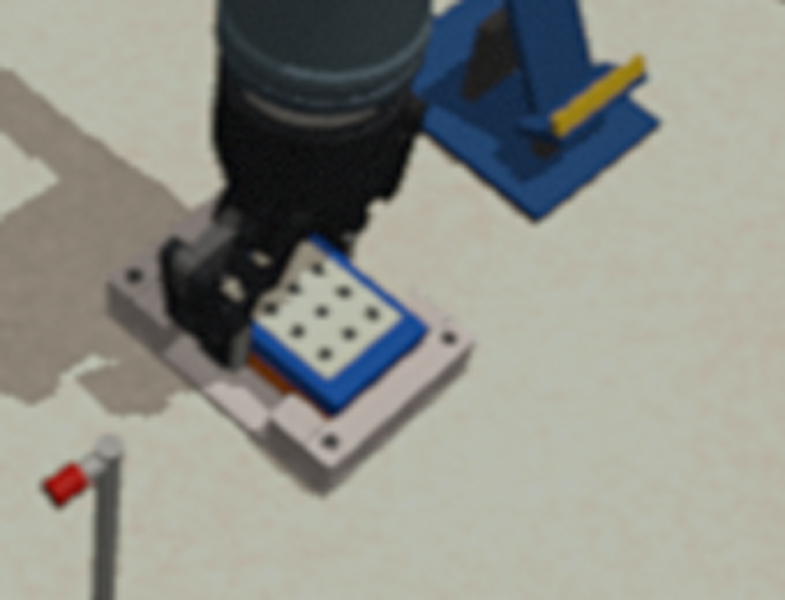

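View pics/look19.png

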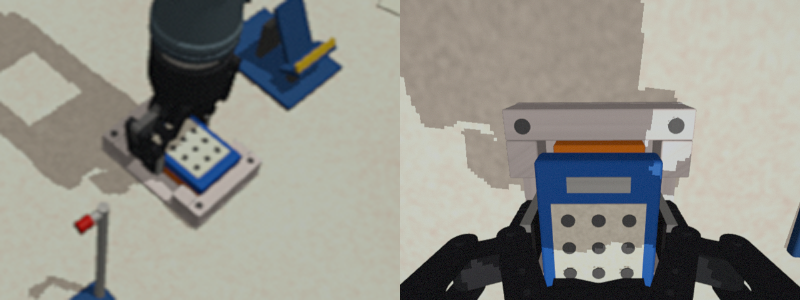

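Call:
{"api": "apply_moves", "payload": {"deltas": [{"delta_pos": [-0.1,0,0],"roll": 0},{"delta_pos": [-0.1,0,-0.08],"roll": 0},{"delta_pos": [-0.1,0,-0.12],"roll": 0},{"delta_pos": [0.0,0,-0.12],"roll": 0},{"delta_pos": [0.1,0,-0.12],"roll": 0},{"delta_pos": [0.15,0,-0.12],"roll": 0},{"delta_pos": [0.15,0,-0.12],"roll": 0}]}}

```text
time_s: 30.25
eef_pos: [0.567, 0.1164, 0.0033]
eef_rot: [0.706, -0.026, 0.707, 0.026]
wrist_force: [-0.4, -0.4, -1.4]
opening: 0.695
```

```bash
python3 look.py 20; python3 - <<'E'
from h import *
n="scene"; im,d=ctrl.camera(n); v=cv2.resize(im[150:280,310:480,::-1],(785,600),interpolation=cv2.INTER_CUBIC); cv2.imwrite("pics/s20.png",v)
info=ctrl.camera_info("wrist"); im,d=ctrl.camera("wrist"); C=cloud(d,info); np.savez("w20.npz",im=im,d=d,C=C)
c,s=np.cos(np.radians(4.25)),np.sin(np.radians(4.25)); L=(C[...,:2]-[.578,.117])@np.array([[c,-s],[s,c]])
for col in (310,320,330):
    print(col,[(r,*np.round(L[r,col]*1000,1),round(C[r,col,2]*1000,1)) for r in range(195,275,5)])
E
```

```text
now [0.567  0.1164 0.0033] jaw 94.19 tilt [-0.001  0.    -1.   ] -> d [-4.27  7.28 -2.16] roll 0.36 rows>= 5 F [-0.4 -0.4 -1.4] open 0.695 t 30.25 q6 [-0.    0.49  1.72  0.    0.93 -1.65]
scene 0.77 [380.9, 221.2] 850 [[0.569 0.088 0.026]
 [0.601 0.116 0.035]
 [0.628 0.146 0.038]]
normal [ 0.038 -0.002  0.999] ang to vert 2.2 in 744 mean [0.599 0.117 0.036]
wrist 0.56 [316.9, 343.6] 38756 [[0.528 0.087 0.032]
 [0.555 0.115 0.038]
 [0.593 0.143 0.04 ]]
normal [0.014 0.001 1.   ] ang to vert 0.8 in 36716 mean [0.559 0.115 0.038]
310 [(195, np.float64(-65.7), np.float64(-2.5), np.float64(27.9)), (200, np.float64(-64.4), np.float64(-2.5), np.float64(28.8)), (205, np.float64(-62.9), np.float64(-2.5), np.float64(29.0)), (210, np.float64(-61.3), np.float64(-2.5), np.float64(28.7)), (215, np.float64(-59.9), np.float64(-2.5), np.float64(29.1)), (220, np.float64(-58.4), np.float64(-2.5), np.float64(29.3)), (225, np.float64(-56.5), np.float64(-2.6), np.float64(27.8)), (230, np.float64(-55.0), np.float64(-2.6), np.float64(28.4)), (235, np.float64(-53.7), np.float64(-2.6), np.float64(29.3)), (240
[... 1693 characters left out ...]
64(3.4), np.float64(29.4)), (220, np.float64(-58.1), np.float64(3.5), np.float64(28.1)), (225, np.float64(-56.9), np.float64(3.4), np.float64(29.5)), (230, np.float64(-55.1), np.float64(3.5), np.float64(28.6)), (235, np.float64(-53.5), np.float64(3.5), np.float64(28.4)), (240, np.float64(-47.0), np.float64(4.0), np.float64(12.6)), (245, np.float64(-50.1), np.float64(3.6), np.float64(27.8)), (250, np.float64(-50.0), np.float64(3.4), np.float64(32.4)), (255, np.float64(-49.7), np.float64(3.3), np.float64(36.2)), (260, np.float64(-88.6), np.float64(-0.3), np.float64(147.0)), (265, np.float64(-48.0), np.float64(3.2), np.float64(39.9)), (270, np.float64(-45.6), np.float64(3.3), np.float64(37.6))]
```

View pics/s20.png

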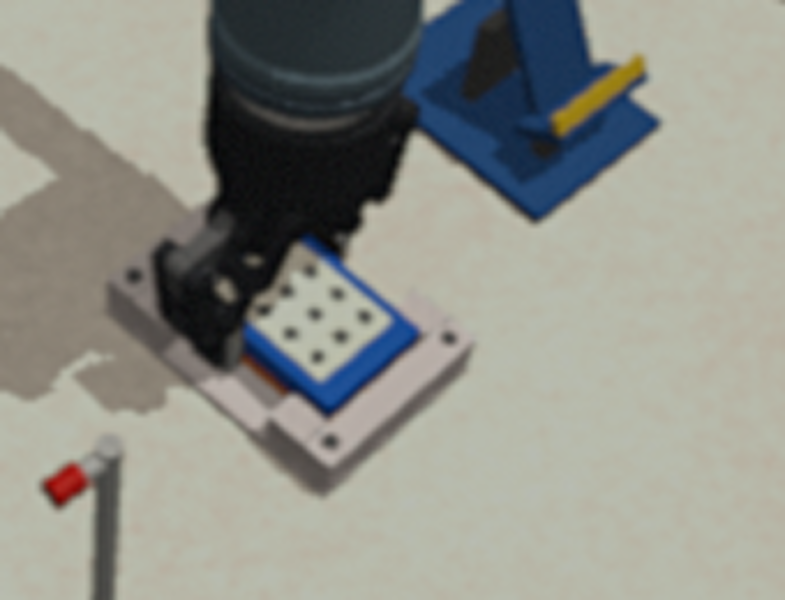

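View pics/look20.png

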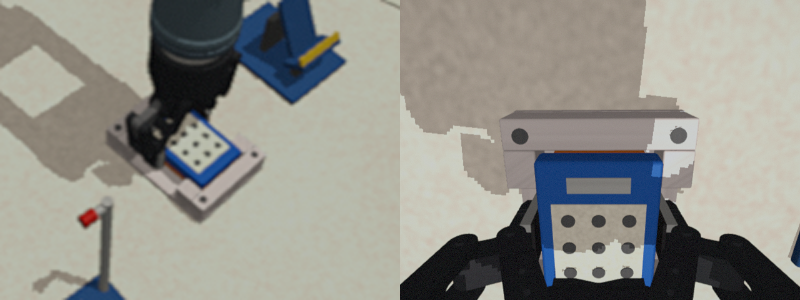

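Call:
{"api": "apply_moves", "payload": {"deltas": [{"delta_pos": [0,0,0],"roll": 0},{"delta_pos": [0,0,0],"roll": 0},{"delta_pos": [0,0,0],"roll": 0},{"delta_pos": [0,0,0],"roll": 0},{"delta_pos": [0,0,0],"roll": 0},{"delta_pos": [-0.4,0,0],"roll": 0},{"delta_pos": [-1.2,0,0],"roll": 0},{"delta_pos": [-2.2,0,0],"roll": 0},{"delta_pos": [-3.0,0,0],"roll": 0},{"delta_pos": [-3.4,0,0.2],"roll": 0},{"delta_pos": [-3.6,0,0.4],"roll": 0},{"delta_pos": [-3.6,0,0.4],"roll": 0}], "hand": 1}}

```text
time_s: 31.75
eef_pos: [0.5785, 0.117, 0.0945]
eef_rot: [0.707, -0.026, 0.706, 0.026]
wrist_force: [0.5, -0.5, -1.5]
opening: 0.999
```

```bash
python3 look.py 21; python3 - <<'E'
from h import *
n="scene"; im,d=ctrl.camera(n); v=cv2.resize(im[150:280,310:480,::-1],(785,600),interpolation=cv2.INTER_CUBIC); cv2.imwrite("pics/s21.png",v)
plan([.579,.117,.04],94.2)
E
```

```text
now [0.5785 0.117  0.0945] jaw 94.18 tilt [ 0.002 -0.    -1.   ] -> d [-0.63  7.29 -2.62] roll 0.36 rows>= 4 F [ 0.5 -0.5 -1.5] open 0.999 t 31.75 q6 [-0.    0.37  1.67 -0.    1.1  -1.65]
scene 0.84 [372.7, 217.2] 1210 [[0.539 0.085 0.025]
 [0.587 0.11  0.034]
 [0.628 0.144 0.036]]
normal [ 0.003 -0.002  1.   ] ang to vert 0.2 in 1045 mean [0.586 0.114 0.034]
wrist 0.62 [319.8, 258.4] 19821 [[0.529 0.088 0.033]
 [0.571 0.116 0.035]
 [0.623 0.144 0.036]]
normal [ 0.003 -0.    -1.   ] ang to vert 0.1 in 19466 mean [0.574 0.116 0.035]
now [0.5764 0.1171 0.0926] jaw 94.19 tilt [-0.002 -0.    -1.   ] -> d [ 2.1  -0.01  0.11] roll -0.0 rows>= 2 F [ 0.   0.2 -0.3] open 1.003 t 32.0 q6 [-0.    0.37  1.68 -0.    1.1  -1.65]
```

View pics/s21.png

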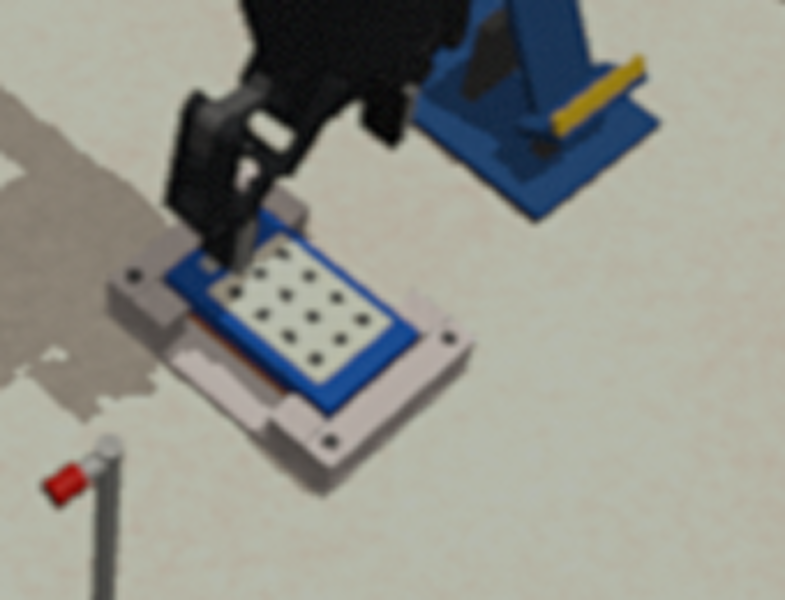

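View pics/look21.png

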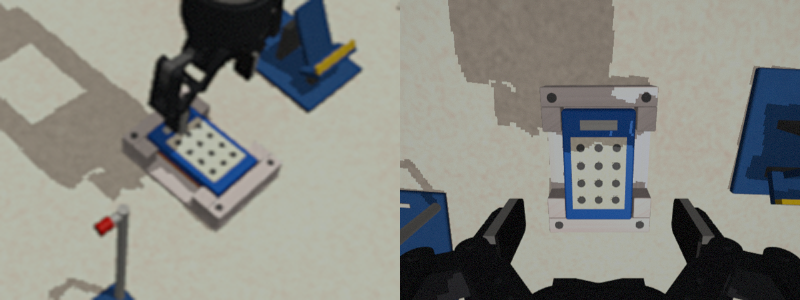

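Call:
{"api": "apply_moves", "payload": {"deltas": [{"delta_pos": [0,0,0.1],"roll": 0},{"delta_pos": [0,0,0.1],"roll": 0},{"delta_pos": [0,0,0.1],"roll": 0},{"delta_pos": [0,0,0.1],"roll": 0},{"delta_pos": [0,0,0.1],"roll": 0},{"delta_pos": [0,0,0.1],"roll": 0},{"delta_pos": [0,0,0.1],"roll": 0},{"delta_pos": [0.6,0,0.1],"roll": 0},{"delta_pos": [1.2,0,0.1],"roll": 0},{"delta_pos": [1.7,0,0.1],"roll": 0},{"delta_pos": [2.0,0,0.1],"roll": 0},{"delta_pos": [2.1,0,0.1],"roll": 0}], "hand": -1}}

```text
time_s: 33.2
eef_pos: [0.5786, 0.1173, 0.0394]
eef_rot: [0.706, -0.026, 0.708, 0.026]
wrist_force: [-0.2, -0.8, 0.0]
opening: -0.002
```

Call:
{"api": "apply_moves", "payload": {"deltas": [{"delta_pos": [0.1,0,0],"roll": 0},{"delta_pos": [0.2,0,0],"roll": 0},{"delta_pos": [0.3,0,0],"roll": 0},{"delta_pos": [0.4,0,0],"roll": 0},{"delta_pos": [0.5,0,0],"roll": 0},{"delta_pos": [0.5,0,0],"roll": 0}]}}

```text
time_s: 33.8
eef_pos: [0.5803, 0.1173, 0.029]
eef_rot: [0.707, -0.026, 0.706, 0.026]
wrist_force: [0.7, -0.2, 1.8]
opening: -0.001
```

```bash
python3 look.py 22
```

```text
now [0.5803 0.1173 0.029 ] jaw 94.19 tilt [ 0.001  0.    -1.   ] -> d [-3.24  7.28 -2.68] roll 0.37 rows>= 5 F [ 0.7 -0.2  1.8] open -0.001 t 33.8 q6 [-0.    0.47  1.69  0.    0.98 -1.64]
scene 0.61 [379.0, 222.0] 826 [[0.539 0.085 0.021]
 [0.597 0.103 0.029]
 [0.628 0.144 0.031]]
normal [ 0.005 -0.005  1.   ] ang to vert 0.4 in 734 mean [0.594 0.11  0.029]
wrist 0.76 [317.4, 257.8] 23929 [[0.528 0.087 0.025]
 [0.553 0.114 0.03 ]
 [0.596 0.144 0.031]]
normal [ 0.008  0.    -1.   ] ang to vert 0.4 in 22969 mean [0.556 0.115 0.03 ]
```

View pics/look22.png

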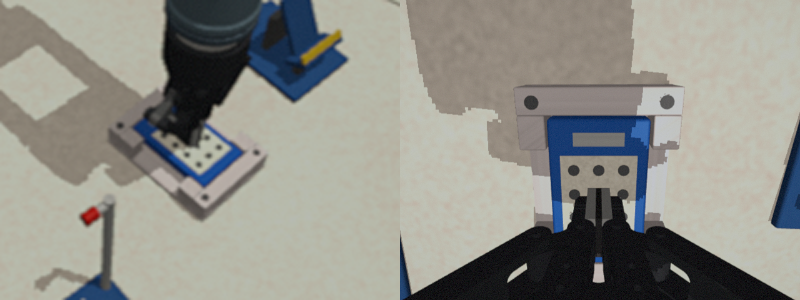

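Call:
{"api": "apply_moves", "payload": {"deltas": [{"delta_pos": [0.05,0,0],"roll": 0},{"delta_pos": [0.1,0,0],"roll": 0},{"delta_pos": [0.15,0,0],"roll": 0},{"delta_pos": [0.2,0,0],"roll": 0},{"delta_pos": [0.25,0,0],"roll": 0},{"delta_pos": [0.25,0,0],"roll": 0}]}}

```text
time_s: 34.6
eef_pos: [0.5806, 0.1173, 0.0276]
eef_rot: [0.707, -0.026, 0.706, 0.026]
wrist_force: [-16.5, -1.2, 43.0]
opening: 0.002
```

Call:
{"api": "apply_moves", "payload": {"deltas": [{"delta_pos": [-0.2,0,0],"roll": 0},{"delta_pos": [-0.4,0,0],"roll": 0},{"delta_pos": [-1.0,0,0],"roll": 0},{"delta_pos": [-2.0,0,0],"roll": 0},{"delta_pos": [-3.2,0,0],"roll": 0},{"delta_pos": [-4.4,0,0],"roll": 0},{"delta_pos": [-5.2,0,0],"roll": 0},{"delta_pos": [-5.6,0,0],"roll": 0},{"delta_pos": [-5.6,0,0],"roll": 0}]}}

```text
time_s: 35.5
eef_pos: [0.5806, 0.1173, 0.1641]
eef_rot: [0.708, -0.026, 0.706, 0.026]
wrist_force: [-0.2, 1.1, -1.1]
opening: -0.002
```

```bash
python3 look.py 23; python3 - <<'E'
from h import *
info=ctrl.camera_info("wrist"); im,d=ctrl.camera("wrist"); C=cloud(d,info)
r=ctrl.silhouettes("wrist","dish_blue"); P=C[r[0]['mask']&(d>0)]; P=P[P[:,2]>.02]; print("dish",cv2.minAreaRect((P[:,:2]*1000).astype(np.float32)),np.median(P,0))
r=ctrl.silhouettes("wrist","nest"); P=C[r[0]['mask']&(d>0)]; P=P[P[:,2]>.024]; print("nest",cv2.minAreaRect((P[:,:2]*1000).astype(np.float32)),np.median(P,0))
for n in ("dish_white","dish_grey","bottle"):
    im,d=ctrl.camera("top"); C=cloud(d,ctrl.camera_info("top")); r=ctrl.silhouettes("top",n)
    if r: P=C[r[0]['mask']&(d>0)]; print(n,np.round(np.median(P,0),3))
E
```

```text
now [0.5806 0.1173 0.1641] jaw 94.19 tilt [ 0.003  0.    -1.   ] -> d [ 2.16  7.28 -2.71] roll 0.37 rows>= 5 F [-0.2  1.1 -1.1] open -0.002 t 35.5 q6 [-0.    0.28  1.62  0.    1.23 -1.64]
scene 0.71 [373.0, 218.5] 1298 [[0.533 0.086 0.019]
 [0.581 0.113 0.028]
 [0.627 0.145 0.03 ]]
normal [ 0.001 -0.    -1.   ] ang to vert 0.0 in 1169 mean [0.581 0.115 0.028]
wrist 0.59 [316.5, 223.9] 11608 [[0.53  0.088 0.027]
 [0.573 0.116 0.029]
 [0.624 0.145 0.03 ]]
normal [ 0.002  0.    -1.   ] ang to vert 0.1 in 11438 mean [0.575 0.117 0.029]
dish ((579.1425170898438, 116.5788803100586), (102.15735626220703, 60.75102615356445), 4.019595623016357) [0.5732806  0.11644961 0.02888791]
nest ((578.063720703125, 117.25288391113281), (135.5390167236328, 95.23412322998047), 4.490806579589844) [0.53440794 0.11506086 0.02852588]
dish_white [ 0.55  -0.361  0.101]
dish_grey [ 0.493 -0.349  0.104]
bottle [ 0.444 -0.1    0.051]
```

View pics/look23.png

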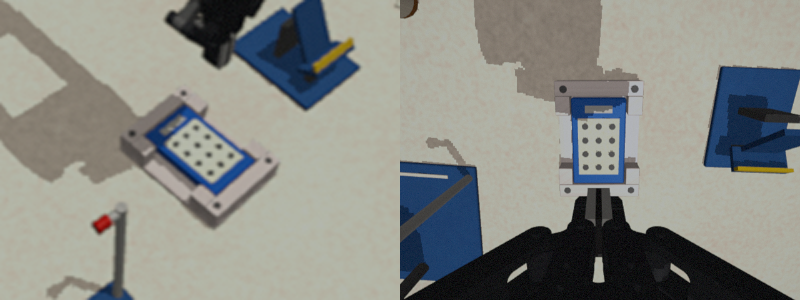

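Dish flush (top at about 28.5 mm, same as the rim), level, centred to about 1 mm; nothing else moved. Handing in.

```bash
python3 -c "
from bench import ctrl
print(ctrl.hand_in())"
```

```text
the job is handed in; nothing more can be done
None
```

The job is done and handed in at about 36 s of the 67 s allowed; `hand_in` gives no verdict, so what follows is from my own checks.

**What I did**
- **Inspection:** I gripped the blue dish across its width and lifted it out of the rack. I held it at the viewing point, window to the lens, for 2.5 s. The camera put its middle within about 3 mm of the point and upright to about 3°.
- **Rest:** The tool cannot tilt, so I turned the dish in the grip by pushing it against the board, then slid it down to the ledge and let go. It leaned with its face normal 59.8° from vertical (60° wanted).
- **Nest:** I took it again near its middle and turned it nearly flat against the table. I then laid it in the nest, let go, and pressed it down with the shut fingers until it bottomed out.

**Last checks**
- **Seating:** the dish's top measured 28–29 mm, against 28.5 mm for the rim. It was level to about 0.1°, within about 1.3 mm of the nest's centre, and turned about 0.5° from it.
- **Release:** the gripper was clear of everything, about 135 mm above the dish.
- **Other things:** the white dish, the grey dish and the bottle were where they started, within about 3 mm, which is the measuring noise.

**What did not go as planned**
- On the first lowering into the nest the dish sat on the +x rim, about 7 mm too high. I lifted it a little, shifted it 3–4 mm, and it then dropped in.
- The final press peaked at 43 N on the wrist, through the fingertips. That is well below the 120 N limit, and as far as I can tell the 40 N limit covers only the arm and the gripper's body.

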